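# Pack the salt cellar from behind the pot and bowl

## Task

Lift the terracotta pot and the soapstone bowl, which stand in front of the steel salt cellar, over to the dark metal tray; with both of them waiting there, stand the salt cellar in the open wooden case and shut its lid. Only then put the pot back on the middle of its cork mat and the bowl on the middle of its blue mat. Keep all three upright and set them down without dropping them, and leave the white grater dish and the horn spoon where they lie.

Things in the scene. Friction and masses are not known exactly. Their poses are not given: they have to be found in the camera images.
- pot: lidded hexagonal terracotta pot, 0.25 to 0.45 kg, lid fixed on: a hexagonal prism 58 mm across flats (67 mm across corners) and 80 mm high, then an 8 mm thick lid 62 mm across flats, then a round knob up to 112 mm. Origin at the centre of its underside, z up; one pair of flats faces +y and -y of its frame. At the start it stands on the middle of the cork mat, on the shelf.
- bowl: small grey soapstone bowl, 0.2 to 0.3 kg, round, outside diameter 62 mm from 10 mm up to the rim, 45 mm high, wall 6 mm, open above. Origin at the centre of its underside, z up. At the start it stands on the middle of the blue mat, on the shelf.
- cellar: polished steel salt cellar, about 0.18 kg, round, diameter 50 mm with straight sides up to 34 mm, slightly domed top at 42 mm. Origin at the centre of its underside, z up. At the start it stands on the shelf behind (on the far side from the robot of) pot and bowl, with about 10 mm of free space to each.
- pot_mat: round cork mat, diameter 84 mm, 3 mm thick, fixed on the chipped green pine shelf (a board 20 mm thick lying on the worktop); the pot's own place. Origin at the centre of its underside; its top is 23 mm above the worktop. Its y axis runs along the length of the shelf; the two mats are 110 mm apart along it.
- bowl_mat: round blue mat, diameter 84 mm, 3 mm thick, fixed on the same shelf; the bowl's own place. Origin at the centre of its underside; its top is 23 mm above the worktop. Its y axis runs along the length of the shelf.
- tray: dark metal tray fixed on the worktop, the side area: 260 mm along its x, 160 mm along its y, rim 14 mm high and 4 mm thick, inner floor 4 mm above the worktop. Origin at the centre of its underside.
- case: dark wooden case fixed on the worktop, open above: 130 mm along its x, 140 mm along its y, 55 mm high, walls and floor 5 mm (inside 120 by 130 by 50 mm deep). Origin at the centre of its underside. The lid is hinged on the rim at its +x side, the side away from the robot, 65 mm from the origin.
- lid (a joint): hinge angle of the case's lid in rad: 0 shut, 1.9 fully open (leaning back beyond upright, as at the start). The lid is a wooden board about 130 by 140 mm, 8 mm thick, 0.15 kg, with a brass knob in the middle near its front edge, which points away from the robot while the lid is open; open, its edge stands about 185 mm above the worktop. It swings freely: pushed from behind towards the case to less than 1.4 rad it falls shut by itself.
- grater: round white stoneware grater dish with ridges, diameter 76 mm, 14 mm high, on the shelf behind the other things; to be left alone. Origin at the centre of its underside.
- spoon: dark brown carved horn spoon, 110 mm long, 9 mm high, lying on the shelf behind the other things, roughly along its y axis; to be left alone. Origin under its middle.

How it is judged:
By the outcome, as a careful person would: the job done as asked, in the order asked, and still so for the second after the job is handed in, with the robot touching nothing.
It also fails if it takes over 134 s, if anything falls off the work surface, if the arm or the gripper's body presses on something with over 40 N, if the wrist force passes 120 N, or if a joint passes its speed limit or range.

## Robot

A 6-joint arm with a two-finger parallel gripper is mounted at the origin on the work surface. World frame = base frame: x ahead of the robot, y to its left, z up, the work surface at z = 0. Lengths are in m, angles in rad, forces in N, time in s.
With the tool pointing down it reaches from about 0.3 to 0.85 m from the base axis. Payload 5.4 kg.
Tool frame: the origin (TCP) lies midway between the tips of the shut fingers; the grasp point (between the pads) lies 19 mm behind it; z points along the fingers, y is the direction in which the jaws open and shut (so a half turn about z gives the same grasp; the last joint's range is limited). The gripper opens to 85 mm and grips with 20 to 120 N. Pads are 22 mm wide; open, the fingers measure 114 mm over their backs; the gripper's body (76 mm by 85 mm) begins 54 mm behind the grasp point. The pads swing forward as they close: fully open they stand 13 mm farther back than shut.
Start: joints at [1.128, 0.158, 1.597, -0, 1.386, -0.21], TCP at [0.133, 0.559, 0.231] pointing down, gripper open.
Joint ranges: [-2.91, 2.91], [-0.94, 2.29], [0.18, 2.7], [-1.29, 4.43], [0.17, 2.64], [-3, 3]. Speed limits (rad/s): [2.57, 2.57, 3.14, 3.14, 3.14, 3.14].

## Interface

Orientations are given as a 3x3 rotation matrix whose columns are the frame's x, y, z axes.
In Python, from workcell import get_obs, read_camera, job_done gives the robot as it stands.
- The arm moves only by the shell command python3 -m jog 'ROWS' [FORCE]. ROWS is JSON, a list that holds one entry, the list of rows, each a list of 7 numbers: the shift along the tool's x, y, z in mm, then the turn, a rotation vector about the tool's x, y, z in degrees, then the finger opening in mm, from 0 to 85.4. In form: [[[dx, dy, dz, wx, wy, wz, hand], ...]]. A call has 1 to 5 rows; each row is the pose to reach, as a shift and turn from the pose commanded when the call began, along the tool's axes at that moment; what a row does not reach only later rows make up. A row lasts 1/10 s, in which the tool goes at most 50 mm and 8.59 degrees, less where a joint would pass 70% of its speed; a pose out of reach is approached as far as the arm can. A call with a gripper value outside its range is refused whole. The fingers move at their own pace and stop on an object; FORCE is the grip in N (left out, the last holds). Time passes only in rows, so rows that repeat a pose let the fingers close. It gives the time, the measured TCP pose, the force and the opening at its end, in the units of the state.
- get_obs(): the state, without advancing time (a new reading comes with each control period).
- read_camera(name): name is "scene" or "side" or "wrist"; returns a dict with "image" (400x640x3 uint8, red, green, blue), "fx", "fy", "cx", "cy" (pixels), "rvec" (rotation vector, rad) and "tvec" (3), from world to camera coordinates, as OpenCV has them. Camera axes: x right, y down, z forward; pixel columns grow to the right and rows downward; lengths in m; the calibration is good to about 2 mm. A picture is of the moment at which its call begins. There is no depth.
- job_done(): hands the job in, once; it reports no verdict.
The state is a dict: "time": time; "joint_positions": joint angles; "qvel": joint speeds; "joint_torque": joint torques, N m; "eef_pos": TCP position; "ee_rot": TCP orientation; "contact_force": force on the tool from outside, world axes, zero at the start; "torque": the same for the moment, N m; "gripper_width": opening from 0.0 (shut) to 1.0 (fully open).
Only numpy, scipy, OpenCV 4.12 (cv2) and the standard library are available. Lean on these libraries where they do the work, as an engineer would, in place of code of your own. Each camera call takes 0.05 s, during which the arm holds its last target.

## Working session

There is one attempt and no reset: what is moved stays moved. The work goes in short steps, Python scripts to look and compute and a shell command to move; the robot and the scene stay as the last step left them, time stands still between calls to the robot, and variables do not carry over. Pictures are saved under pics/ and viewed, and the job is handed in when it is done.

```bash
ls; mkdir -p pics; cat > h.py <<'E'
import numpy as np, cv2
from workcell import get_obs, read_camera
def snap(n,fn):
    c=read_camera(n); cv2.imwrite('pics/'+fn+'.png',c['image'][:,:,::-1]); 
    np.savez('pics/'+fn+'.npz',**c); return c
def load(fn): return dict(np.load('pics/'+fn+'.npz'))
def proj(c,P):
    P=np.atleast_2d(np.array(P,float))
    K=np.array([[c['fx'],0,c['cx']],[0,c['fy'],c['cy']],[0,0,1]],float)
    return cv2.projectPoints(P,np.array(c['rvec'],float),np.array(c['tvec'],float),K,None)[0][:,0]
def back(c,u,v,z):
    R=cv2.Rodrigues(np.array(c['rvec'],float))[0]; t=np.array(c['tvec'],float).ravel()
    d=R.T@np.array([(u-c['cx'])/c['fx'],(v-c['cy'])/c['fy'],1.]); o=-R.T@t
    return o+d*(z-o[2])/d[2]
def crop(fn,x0,y0,x1,y1,s,out):
    im=cv2.imread('pics/'+fn+'.png')[y0:y1,x0:x1]; cv2.imwrite('pics/'+out+'.png',cv2.resize(im,None,fx=s,fy=s,interpolation=cv2.INTER_CUBIC))
E
python3 - <<'E'
from h import *
for n in('scene','side','wrist'): c=snap(n,n+'0'); R=cv2.Rodrigues(np.array(c['rvec'],float))[0]; print(n,-R.T@np.array(c['tvec']),R[2])
print(get_obs())
E
```

```text
pics
scene [ 1.05067722 -0.35743602  0.80438652] [-0.50701537  0.38940535 -0.76895961]
side [-0.13800695 -0.80754305  0.65731287] [ 0.56589815  0.66097048 -0.49282584]
wrist [0.05388122 0.57757307 0.37273204] [ 0.30359682 -0.07418352 -0.9499083 ]
{'time': 0.15, 'joint_positions': array([ 1.12789448e+00,  1.58937310e-01,  1.59793975e+00, -6.30028369e-07,
        1.38616381e+00, -2.10127097e-01]), 'qvel': array([ 0.00017395, -0.00232105, -0.00529379, -0.00098909, -0.00130106,
        0.00063271]), 'joint_torque': array([ 3.79964631e-04, -3.96376956e+01, -3.31785250e+01, -2.27156629e-04,
        5.43745584e-03,  1.62701963e-05]), 'eef_pos': array([0.13247759, 0.55906556, 0.23052612]), 'ee_rot': array([[-9.73030001e-01,  2.30677770e-01, -6.20091081e-04],
       [ 2.30678406e-01,  9.73029167e-01, -1.30874295e-03],
       [ 3.01468805e-04, -1.41648777e-03, -9.99998951e-01]]), 'contact_force': array([ 0.18234771, -0.09399924,  0.04927467]), 'torque': array([-0.03794863, -0.01789352,  0.00617814]), 'gripper_width': 1.0057552839368822}
```

View pics/scene0.png

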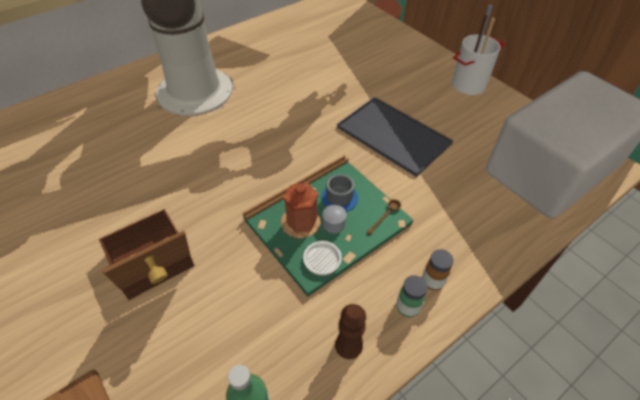

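View pics/side0.png

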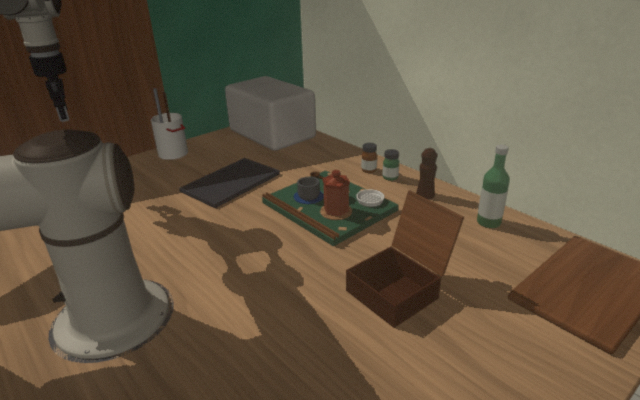

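View pics/wrist0.png

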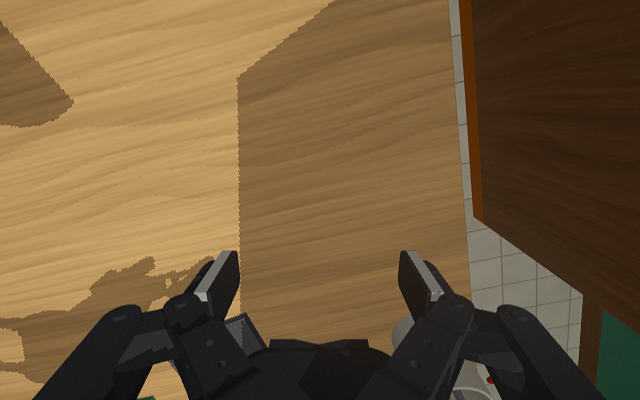

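The scene view shows the shelf around (328,228), the tray at (395,135) and the case at (150,255). The side view shows the same items. I'll enlarge both.

```bash
python3 - <<'E'
from h import *
crop('scene0',235,150,425,300,4,'s_shelf')
crop('side0',255,150,405,245,5,'d_shelf')
crop('side0',340,190,465,325,4,'d_case')
crop('scene0',90,195,205,305,5,'s_case')
E
```

```text
(no output)
```

View pics/s_shelf.png

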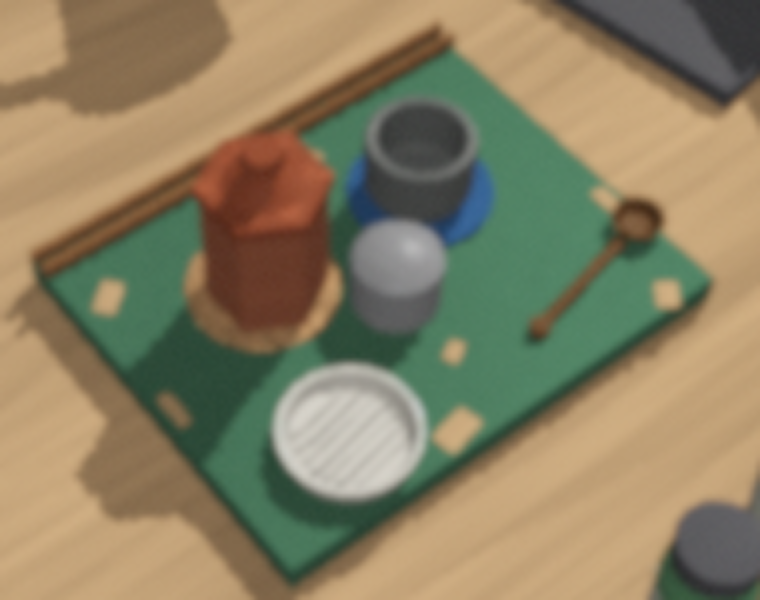

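View pics/d_shelf.png

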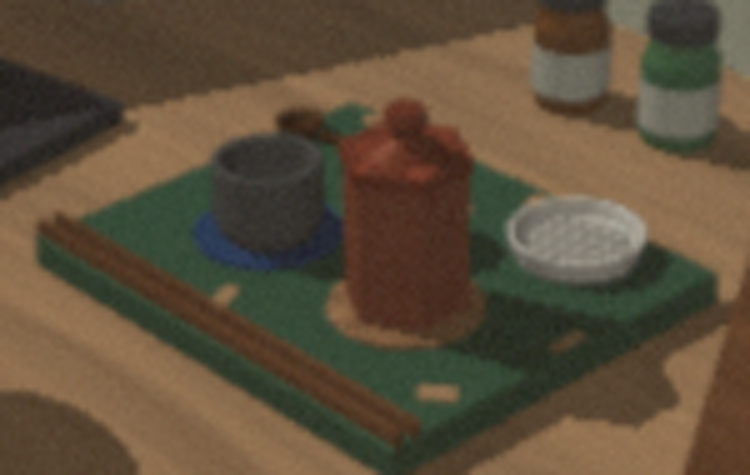

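View pics/d_case.png

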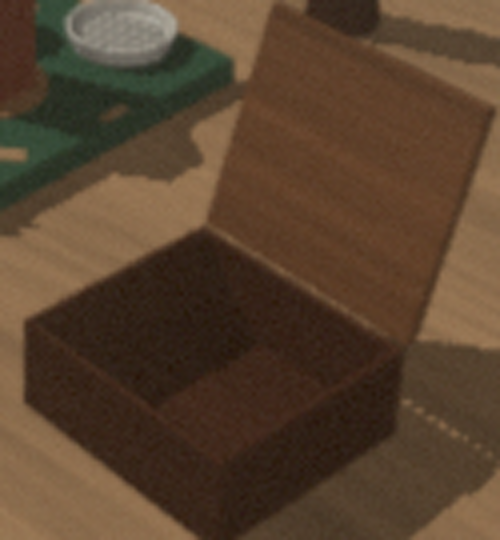

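View pics/s_case.png

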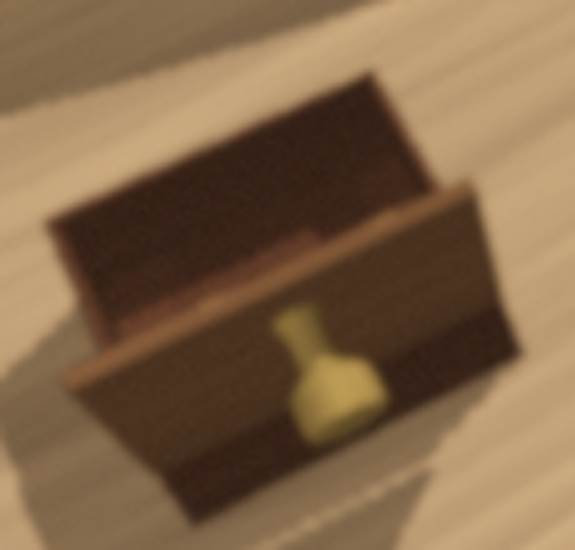

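```bash
cat >> h.py <<'E'
def un(x0,y0,s,pts): return [(x0+(a+.5)/s-.5,y0+(b+.5)/s-.5) for a,b in pts]
E
python3 - <<'E'
from h import *
np.set_printoptions(precision=4,suppress=True)
S=load('scene0');D=load('side0')
def p(l,c,pts,z):
    for q in pts: print(l,back(c,*q,z)[:2])
us=lambda pts:un(235,150,4,pts); ud=lambda pts:un(255,150,5,pts)
p('shelfS',S,us([(40,268),(452,45),(712,283),(292,572)]),.02)
p('shelfD',D,ud([(40,238),(395,460),(715,275)]),.02)
p('bowlS',S,us([(421,141)]),.068); p('bowlD',D,ud([(267,161)]),.068)
p('knobS',S,us([(263,148)]),.105); p('knobD',D,ud([(405,112)]),.108)
p('graterS',S,us([(350,428)]),.034); p('graterD',D,ud([(578,236)]),.034)
p('cellS sideL/R ',S,us([(349,265),(447,270)]),.054);p('cell base bottom',S,us([(395,332)]),.02)
p('caseD',D,un(340,190,4,[(27,322),(218,460),(402,350),(208,230)]),.055)
p('caseS',S,un(90,195,5,[(50,222),(372,75)]),.055)
p('trayS',S,[(376,99),(338,128),(415,172),(452,142)],.014)
p('trayD',D,[(181,181),(244,160),(281,180),(216,203)],.014)
E
```

```text
shelfS [ 0.4885 -0.1271]
shelfS [0.493  0.1607]
shelfS [0.7162 0.1596]
shelfS [ 0.7182 -0.1251]
shelfD [0.4771 0.1561]
shelfD [ 0.4749 -0.1352]
shelfD [ 0.7139 -0.1269]
bowlS [0.5729 0.0693]
bowlD [0.5689 0.0673]
knobS [ 0.5519 -0.0202]
knobD [ 0.6083 -0.0002]
graterS [ 0.6777 -0.0591]
graterD [ 0.674  -0.0646]
cellS sideL/R  [ 0.6081 -0.0067]
cellS sideL/R  [0.6414 0.0322]
cell base bottom [0.6381 0.0016]
caseD [ 0.3917 -0.2639]
caseD [ 0.3854 -0.3964]
caseD [ 0.5114 -0.4065]
caseD [ 0.5187 -0.2741]
caseS [ 0.3877 -0.3983]
caseS [ 0.3957 -0.2636]
trayS [0.3515 0.3806]
trayS [0.3816 0.2204]
trayS [0.6141 0.2705]
trayS [0.5966 0.4201]
trayD [0.3625 0.4176]
trayD [0.582  0.4098]
trayD [0.5832 0.2125]
trayD [0.3712 0.228 ]
```

```bash
python3 - <<'E'
from h import *
crop('scene0',325,90,465,185,5,'s_tray')
crop('side0',170,150,295,215,6,'d_tray')
np.set_printoptions(precision=4,suppress=True)
S=load('scene0');D=load('side0')
us=lambda pts:un(235,150,4,pts); ud=lambda pts:un(255,150,5,pts)
print(back(S,*us([(263,148)])[0],.13),back(D,*ud([(405,115)])[0],.13))
E
```

```text
[ 0.5697 -0.0323  0.13  ] [ 0.5761 -0.035   0.13  ]
```

View pics/s_tray.png

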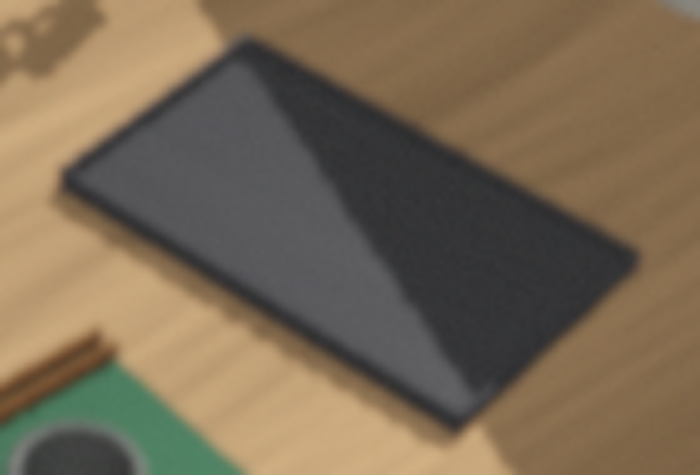

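View pics/d_tray.png

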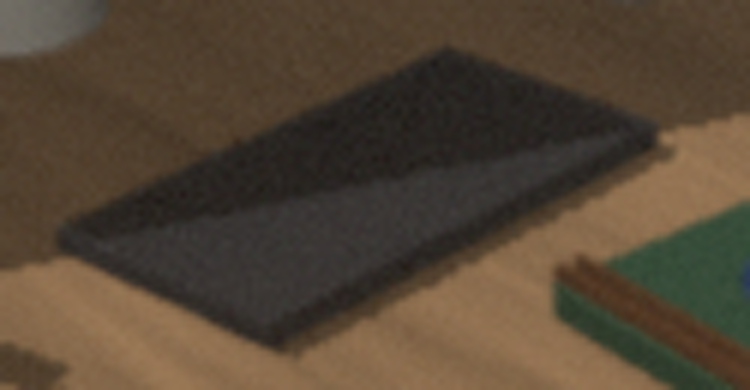

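```bash
python3 - <<'E'
from h import *
np.set_printoptions(precision=4,suppress=True)
S=load('scene0');D=load('side0')
for c,pts in((S,un(325,90,5,[(62,177),(245,38),(638,258),(458,428)])),(D,un(170,150,6,[(60,238),(448,47),(658,130),(270,330)]))):
    P=np.array([back(c,*q,.014) for q in pts]); print(P[:,:2],P.mean(0))
E
```

```text
[[0.3709 0.2257]
 [0.3415 0.3805]
 [0.5949 0.4227]
 [0.6232 0.2654]] [0.4826 0.3236 0.014 ]
[[0.3351 0.3723]
 [0.5938 0.4263]
 [0.6149 0.2631]
 [0.3639 0.2231]] [0.4769 0.3212 0.014 ]
```

```bash
cat >> h.py <<'E'
from scipy.spatial.transform import Rotation as Rn
def plan(p,yaw=0.,o=None):
    """yaw deg: tool y axis direction rotated from world +y; tool x = -world x at 0"""
    o=o or get_obs(); R=o['ee_rot']
    T=Rn.from_euler('z',yaw,degrees=True).as_matrix()@np.diag([-1.,1,-1])
    d=R.T@(np.array(p)-o['eef_pos'])*1000; w=Rn.from_matrix(R.T@T).as_rotvec(degrees=True)
    print('t',round(o['time'],2),'tcp',np.round(o['eef_pos'],4),'shift',np.round(d,1),'rot',np.round(w,2),'rows',np.linalg.norm(d)/50,np.linalg.norm(w)/8.59,'F',np.round(o['contact_force'],1),'w',round(o['gripper_width'],3))
E
python3 -c "
from h import *
plan([.55,.015,.30],0)"
```

```text
t 0.15 tcp [0.1325 0.5591 0.2305] shift [-531.7 -433.2  -69. ] rot [ -0.08  -0.03 -13.34] rows 13.78635443376251 1.5526497053781834 F [ 0.2 -0.1  0. ] w 1.006
```

```bash
python3 -m jog '[[[-190,-155,-25,0,0,-13.3,85],[-190,-155,-25,0,0,-13.3,85],[-190,-155,-25,0,0,-13.3,85],[-190,-155,-25,0,0,-13.3,85],[-190,-155,-25,0,0,-13.3,85]]]'; python3 -c "
from h import *
plan([.55,.015,.30],0)"
```

```text
time: 0.65
eef_pos: [0.2824, 0.3631, 0.2563]
ee_rot: [[-1.0, 0.0, 0.0], [0.0, 1.0, -0.0], [-0.0, -0.0, -1.0]]
contact_force: [1.2, 0.3, 0.6]
gripper_width: 0.995
t 0.65 tcp [0.2824 0.3631 0.2563] shift [-267.7 -348.1  -43.7] rot [-0.01  0.   -0.01] rows 8.824666219795207 0.0013219508589357673 F [1.2 0.3 0.6] w 0.995
```

```bash
python3 -m jog '[[[-150,-190,-24,0,0,0,85],[-150,-190,-24,0,0,0,85],[-150,-190,-24,0,0,0,85],[-150,-190,-24,0,0,0,85],[-150,-190,-24,0,0,0,85]]]' >/dev/null; python3 -m jog '[[[-118,-158,-20,0,0,0,85],[-118,-158,-20,0,0,0,85],[-118,-158,-20,0,0,0,85],[-118,-158,-20,0,0,0,85],[-118,-158,-20,0,0,0,85]]]'; python3 -c "
from h import *
snap('wrist','w1');
plan([.55,.015,.30],0)"
```

```text
time: 1.65
eef_pos: [0.5518, 0.0119, 0.2999]
ee_rot: [[-1.0, 0.006, 0.0], [0.006, 1.0, -0.002], [-0.0, -0.002, -1.0]]
contact_force: [-0.7, -0.5, -0.5]
gripper_width: 1.0
t 1.7 tcp [0.5504 0.0144 0.2996] shift [ 0.4  0.6 -0.4] rot [ 0.01 -0.06 -0.26] rows 0.016342095411555034 0.031070853781707118 F [-0.6  0.8 -0.8] w 0.997
```

View pics/w1.png

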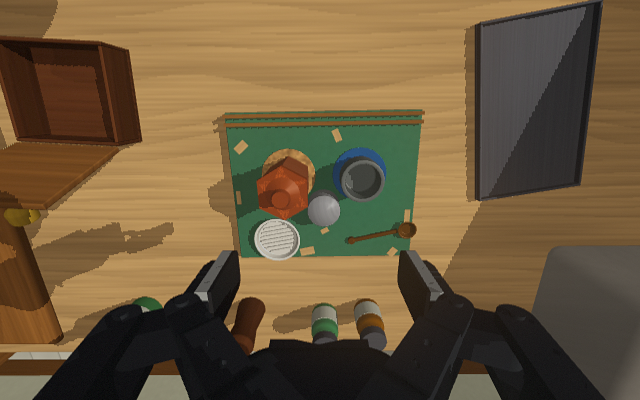

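The wrist view covers the shelf (215–425, 110–258), the case at upper left and the tray at upper right. I'll enlarge the shelf.

```bash
python3 - <<'E'
from h import *
crop('w1',225,105,435,265,3.8,'w1_shelf')
crop('w1',0,20,160,160,4,'w1_case')
E
```

```text
(no output)
```

View pics/w1_shelf.png

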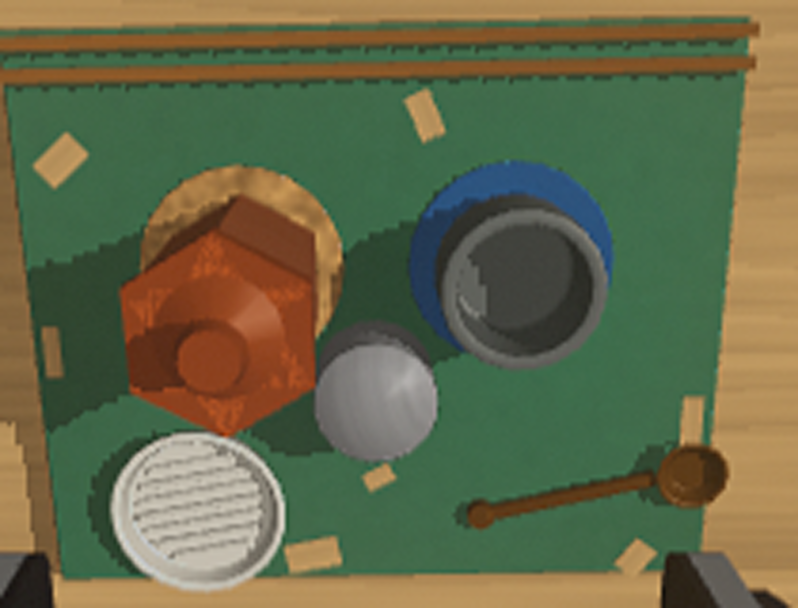

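View pics/w1_case.png

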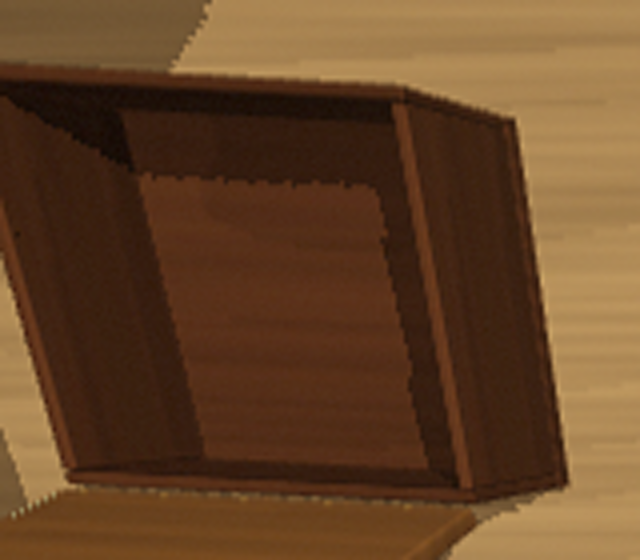

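```bash
python3 - <<'E'
from h import *
np.set_printoptions(precision=4,suppress=True)
W=load('w1'); u=lambda pts:un(225,105,3.8,pts)
P=np.array([back(W,*q,.109) for q in u([(222,228),(315,277),(316,388),(226,437),(130,390),(121,290)])])
print('hex',P[:,:2],'\nc',P.mean(0)); C=P.mean(0)
for p in P: d=p-C; print(np.linalg.norm(d[:2]),np.degrees(np.arctan2(d[1],d[0])))
def e(l,L,R,T,B,z):
    a=[back(W,*q,z)[:2] for q in u([(L[0],L[1]),(R[0],R[1]),T,B] if B else [L,R,T])]
    print(l,*a, 'mid LR',(a[0]+a[1])/2,'diam',np.linalg.norm(a[0]-a[1]),'TB' ,(a[2]+a[3])/2 if B else '')
e('bowl',(440,288),(607,288),(523,205),(523,370),.068)
e('blue',(410,258),(614,258),(512,159),None,.023)
e('cork',(141,265),(344,262),(243,165),None,.023)
e('cell',(315,402),(438,402),(376,343),(376,461),.055)
e('grat',(112,511),(284,511),(198,432),(198,590),.034)
for q in u([(480,514),(692,475),(725,475),(467,518)]): print('spoon',back(W,*q,.025))
for q in u([(222,352)]): print('knob',back(W,*u([(213,352)])[0],.135))
Q=np.array([back(W,*q,.055) for q in un(0,20,4,[(402,88),(478,500),(68,478)])]); print('case',Q)
E
```

```text
hex [[ 0.538  -0.0318]
 [ 0.5543 -0.0023]
 [ 0.5927 -0.0027]
 [ 0.6104 -0.0338]
 [ 0.5931 -0.0654]
 [ 0.5584 -0.0658]] 
c [ 0.5745 -0.0336  0.109 ]
0.03650148423205759 177.1786891272986
0.037225434991533926 122.79712498447479
0.0358999047987035 59.482890620071274
0.03589753079073615 -0.2497768360068006
0.03679764903384017 -59.58170008451178
0.03595117027312681 -116.67048949244294
bowl [0.569  0.0415] [0.5693 0.1026] [0.5386 0.0706] [0.6009 0.0733] mid LR [0.5691 0.0721] diam 0.061109083722499145 TB [0.5697 0.0719]
blue [0.5681 0.0326] [0.5686 0.1155] [0.5284 0.0724] mid LR [0.5684 0.074 ] diam 0.08286947400493816 TB 
cork [ 0.5705 -0.077 ] [0.5697 0.0058] [ 0.5302 -0.0338] mid LR [ 0.5701 -0.0356] diam 0.08275656019097703 TB 
cell [ 0.6183 -0.0057] [0.6186 0.0426] [0.5941 0.0183] [0.6437 0.0183] mid LR [0.6184 0.0185] diam 0.04829083458492116 TB [0.6189 0.0183]
grat [ 0.6759 -0.0947] [ 0.6762 -0.0208] [ 0.6395 -0.0558] [ 0.7146 -0.0598] mid LR [ 0.676  -0.0578] diam 0.07380913168226082 TB [ 0.677  -0.0578]
spoon [0.6826 0.0643 0.025 ]
spoon [0.6643 0.1555 0.025 ]
spoon [0.6644 0.1697 0.025 ]
spoon [0.6845 0.0587 0.025 ]
knob [ 0.5713 -0.0329  0.135 ]
case [[ 0.393  -0.2591  0.055 ]
 [ 0.5196 -0.2648  0.055 ]
 [ 0.5113 -0.4045  0.055 ]]
```

```bash
python3 -m jog '[[[-20.5,-48.5,0,0,0,0,85],[-20.5,-48.5,0,0,0,0,85],[-20.5,-48.5,45,0,0,0,85],[-20.5,-48.5,90,0,0,0,85],[-20.5,-48.5,120,0,0,0,85]]]' >/dev/null; python3 -c "
from h import *
snap('wrist','w2');
plan([.571,-.0345,.067],0.3)"
```

```text
t 2.25 tcp [ 0.5649 -0.0292  0.1718] shift [ -7.4  -5.7 104.7] rot [ 0.22 -0.71 -0.28] rows 2.1021360382337657 0.09188197614242659 F [-3.   0.8 -3.8] w 0.993
```

View pics/w2.png

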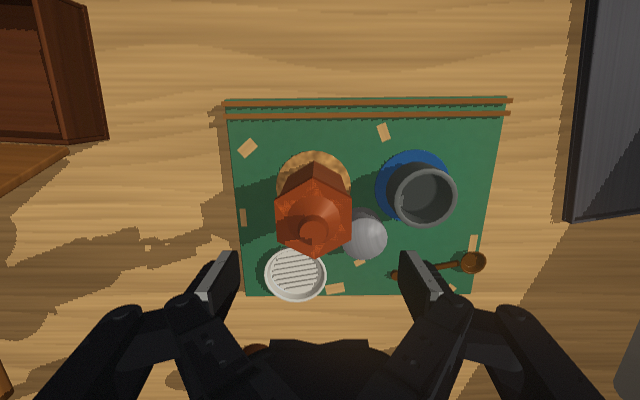

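The pot lies at (314,210), centred between the fingers, so I'm letting the arm settle before going on.

```bash
python3 -m jog '[[[0,0,0,0,0,0,85],[0,0,0,0,0,0,85],[0,0,0,0,0,0,85]]]' >/dev/null; python3 -c "
from h import *
plan([.571,-.0345,.067],0.3)"
```

```text
t 2.55 tcp [ 0.5716 -0.0319  0.1833] shift [  1.1  -2.5 116.3] rot [-0.07  0.27 -0.31] rows 2.325746381478757 0.04860825065572983 F [ 1.1 -1.   0.2] w 0.994
```

```bash
python3 -m jog '[[[0.5,-2,25,0,0,0,85],[0.5,-2,55,0,0,0,85],[0.5,-2,80,0,0,0,85],[0.5,-2,95,0,0,0,85],[0.5,-2,95,0,0,0,85]]]' >/dev/null;  python3 -m jog '[[[0,0,0,0,0,0,85],[0,0,0,0,0,0,85],[0,0,0,0,0,0,85]]]' >/dev/null;python3 -c "
from h import *
for i in range(3):
  plan([.571,-.0345,.067],0.3); snap('side','d2')
crop('d2',260,90,420,250,4,'d2c')"
```

```text
t 3.35 tcp [ 0.5707 -0.0342  0.087 ] shift [-0.2 -0.3 20. ] rot [-0.04  0.16 -0.34] rows 0.39977306116190475 0.04388600345478948 F [-0.4  0.4  0.1] w 1.0
t 3.4 tcp [ 0.5704 -0.0341  0.0866] shift [-0.5 -0.4 19.6] rot [-0.04  0.13 -0.34] rows 0.3930723042435478 0.042405729667457266 F [0.8 0.3 0.5] w 0.998
t 3.45 tcp [ 0.5702 -0.034   0.0863] shift [-0.8 -0.5 19.3] rot [-0.03  0.1  -0.34] rows 0.3873086608372497 0.04108857223108264 F [-0.6 -0.3  0.3] w 0.996
```

View pics/d2c.png

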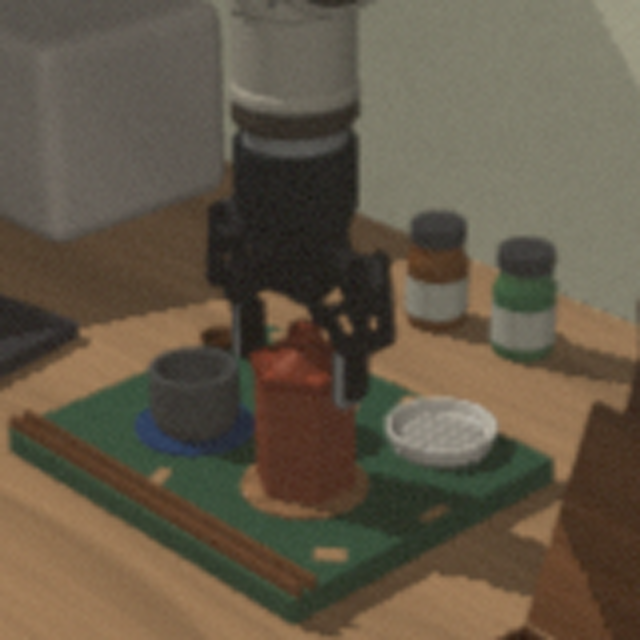

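```bash
python3 -m jog '[[[0,-0.4,12,0,0,0,85],[0,-0.4,18,0,0,0,85],[0,-0.4,18,0,0,0,85],[0,-0.4,18,0,0,0,85]]]' 45 >/dev/null;python3 -c "
from h import *
plan([.571,-.0345,.067],0.3)"; python3 -m jog '[[[0,0,0,0,0,0,40],[0,0,0,0,0,0,40],[0,0,0,0,0,0,40],[0,0,0,0,0,0,40],[0,0,0,0,0,0,40]]]' 45;python3 -c "
from h import *
plan([.571,-.0345,.067],0.3)"
```

```text
t 3.9 tcp [ 0.5691 -0.0342  0.0667] shift [-1.9 -0.3 -0.3] rot [ 0.02 -0.06 -0.34] rows 0.03857716721864677 0.04035014092837598 F [ 0.6 -0.9  0.7] w 0.993
time: 4.4
eef_pos: [0.5699, -0.0344, 0.0679]
ee_rot: [[-1.0, 0.001, 0.001], [0.001, 1.0, -0.0], [-0.001, -0.0, -1.0]]
contact_force: [-1.3, 1.0, 4.9]
gripper_width: 0.719
t 4.4 tcp [ 0.5699 -0.0344  0.0679] shift [-1.1 -0.1  0.9] rot [-0.01  0.04 -0.33] rows 0.02925916965414785 0.039286378357797705 F [-1.3  1.   4.9] w 0.719
```

```bash
python3 -c "
from h import *
plan([.571,-.0345,.067],0.3)
snap('side','d3');snap('scene','s3')
crop('d3',290,130,370,230,6,'d3c');crop('s3',235,100,360,240,4,'s3c')
plan([.571,-.0345,.067],0.3)"
```

```text
t 4.4 tcp [ 0.5699 -0.0344  0.0679] shift [-1.1 -0.1  0.9] rot [-0.01  0.04 -0.33] rows 0.02925916965414785 0.039286378357797705 F [-1.3  1.   4.9] w 0.719
t 4.5 tcp [ 0.5699 -0.0344  0.0679] shift [-1.1 -0.1  0.9] rot [-0.01  0.04 -0.34] rows 0.02954912332028779 0.039511712373823844 F [-1.8 -0.1  5.2] w 0.716
```

View pics/d3c.png

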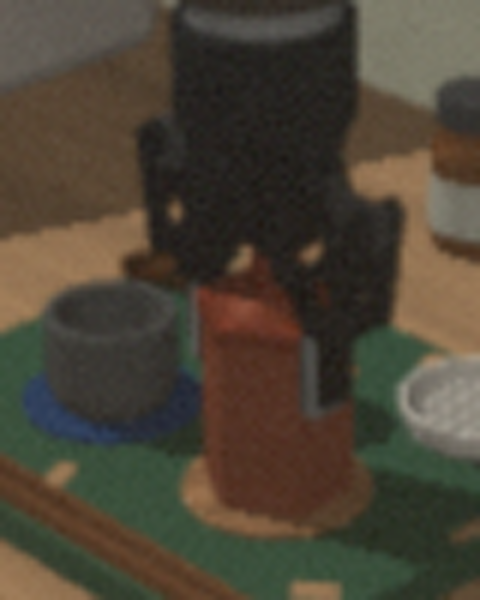

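View pics/s3c.png

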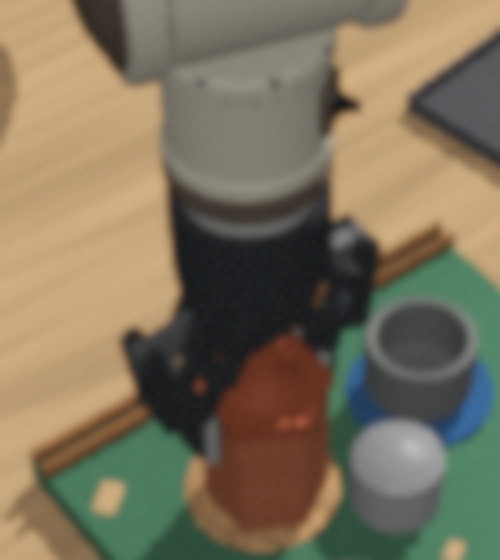

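```bash
python3 -m jog '[[[0,0,-3,0,0,0,40],[0,0,-8,0,0,0,40],[0,0,-15,0,0,0,40],[0,0,-20,0,0,0,40],[0,0,-20,0,0,0,40]]]' 60;python3 -c "
from h import *
snap('side','d4')
crop('d4',290,110,370,220,5,'d4c')
plan([.421,.312,.15],0)"
```

```text
time: 5.0
eef_pos: [0.5702, -0.0345, 0.0884]
ee_rot: [[-1.0, 0.001, 0.002], [0.001, 1.0, -0.001], [-0.002, -0.001, -1.0]]
contact_force: [0.8, -0.7, -5.3]
gripper_width: 0.718
t 5.05 tcp [ 0.5699 -0.0344  0.0878] shift [149.1 346.3 -62.5] rot [-0.02  0.06 -0.04] rows 7.642488131108273 0.008540150866767996 F [ 0.9 -0.  -4.7] w 0.72
```

View pics/d4c.png

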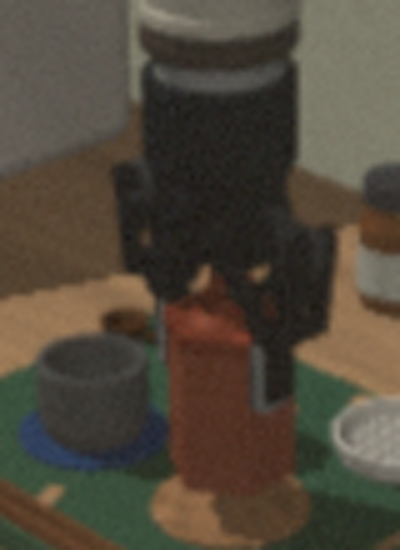

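The pot is lifted and upright (weight about 4.5 N). Moving it to the tray.

```bash
python3 -m jog '[[[0,0,-20,0,0,0,40],[0,0,-45,0,0,0,40],[2,5,-65,0,0,0,40],[8,20,-75,0,0,0,40],[20,46,-75,0,0,0,40]]]' >/dev/null; python3 -m jog '[[[14,32,0,0,0,0,40],[28,64,0,0,0,0,40],[42,96,0,0,0,0,40],[56,128,0,0,0,0,40],[70,160,0,0,0,0,40]]]'>/dev/null; python3 -m jog '[[[14,32,0,0,0,0,40],[28,64,0,0,0,0,40],[42,96,0,0,0,0,40],[53,124,0,0,0,0,40],[59,138,0,0,0,0,40]]]';python3 -m jog '[[[0,0,0,0,0,0,40],[0,0,0,0,0,0,40],[0,0,0,0,0,0,40],[0,0,0,0,0,0,40]]]'; python3 -c "
from h import *
snap('wrist','w5')
snap('side','d5')
plan([.421,.312,.049],0)"
```

```text
time: 6.55
eef_pos: [0.418, 0.3122, 0.1613]
ee_rot: [[-1.0, -0.002, -0.002], [-0.002, 1.0, 0.0], [0.002, 0.0, -1.0]]
contact_force: [-0.0, -0.2, -3.5]
gripper_width: 0.712
time: 6.95
eef_pos: [0.421, 0.3091, 0.1621]
ee_rot: [[-1.0, 0.002, -0.0], [0.002, 1.0, -0.0], [0.0, -0.0, -1.0]]
contact_force: [0.2, 0.1, -4.0]
gripper_width: 0.72
t 7.05 tcp [0.421  0.3092 0.1622] shift [  0.    2.8 113.2] rot [-0.01 -0.01 -0.1 ] rows 2.2654714854661613 0.012206496811726562 F [ 1.1 -0.5 -4. ] w 0.716
```

View pics/w5.png

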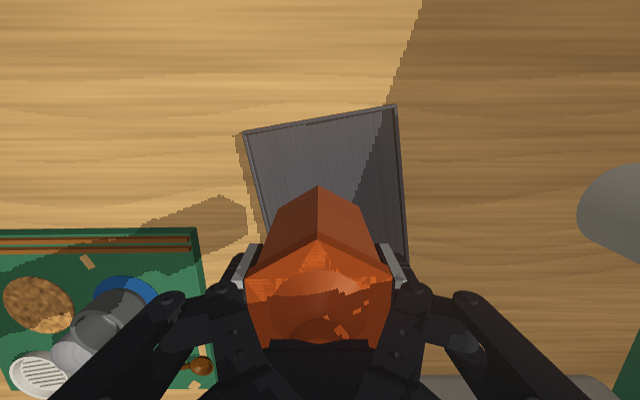

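View pics/d5.png

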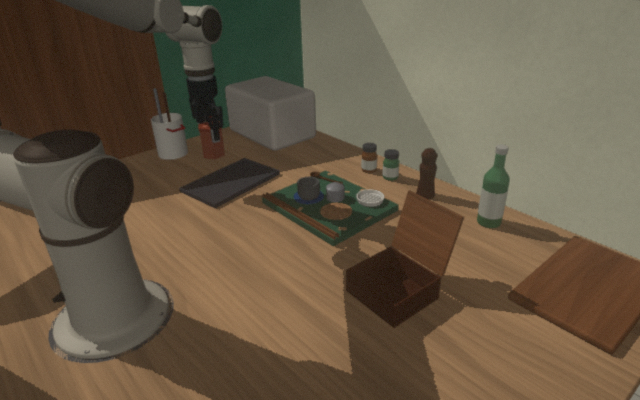

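The pot hangs upright above the tray, whose near corners are at (243,131) and (396,104). The cork mat shows at (38,303).

```bash
python3 -c "
from h import *
W=load('w5')
print([back(W,u,v,.014) for u,v in((243,131),(396,104))])"; python3 -m jog '[[[0,2.5,25,0,0,0,40],[0,2.5,55,0,0,0,40],[0,2.5,80,0,0,0,40],[0,2.5,97,0,0,0,40],[0,2.5,105,0,0,0,40]]]' >/dev/null; python3 -m jog '[[[0,0,2,0,0,0,40],[0,0,4,0,0,0,40],[0,0,4,0,0,0,40],[0,0,4,0,0,0,40]]]';python3 -c "
from h import *
plan([.421,.312,.049],0)"
```

```text
[array([0.36380405, 0.23170855, 0.014     ]), array([0.33789468, 0.38574934, 0.014     ])]
time: 7.95
eef_pos: [0.4215, 0.3126, 0.0543]
ee_rot: [[-1.0, 0.001, 0.002], [0.001, 1.0, 0.001], [-0.002, 0.001, -1.0]]
contact_force: [-0.7, 0.0, -3.5]
gripper_width: 0.716
t 7.95 tcp [0.4215 0.3126 0.0543] shift [ 0.5 -0.6  5.3] rot [ 0.04  0.1  -0.04] rows 0.10683977165390553 0.013354497716755615 F [-0.7  0.  -3.5] w 0.716
```

```bash
python3 -m jog '[[[0,0,1,0,0,0,40],[0,0,2,0,0,0,40],[0,0,3,0,0,0,40],[0,0,3.5,0,0,0,40],[0,0,3.5,0,0,0,40]]]';python3 -m jog '[[[0,0,0.7,0,0,0,40],[0,0,1.4,0,0,0,40],[0,0,1.4,0,0,0,40]]]'
```

```text
time: 8.45
eef_pos: [0.4206, 0.3123, 0.0496]
ee_rot: [[-1.0, 0.001, -0.0], [0.001, 1.0, -0.0], [0.0, -0.0, -1.0]]
contact_force: [0.6, 0.2, -4.7]
gripper_width: 0.713
time: 8.75
eef_pos: [0.421, 0.3124, 0.0491]
ee_rot: [[-1.0, 0.001, 0.0], [0.001, 1.0, -0.0], [-0.0, -0.0, -1.0]]
contact_force: [-2.3, -2.0, 4.3]
gripper_width: 0.714
```

```bash
python3 -m jog '[[[0,0,0,0,0,0,66],[0,0,0,0,0,0,72],[0,0,0,0,0,0,85],[0,0,0,0,0,0,85],[0,0,-3,0,0,0,85]]]';python3 -m jog '[[[0,0,-20,0,0,0,85],[0,0,-50,0,0,0,85],[0,0,-90,0,0,0,85],[0,0,-125,0,0,0,85],[0,0,-130,0,0,0,85]]]'; python3 -c "
from h import *
snap('side','d6')
crop('d6',170,60,300,215,4,'d6c')
plan([.5695,.0725,.2],0)"
```

```text
time: 9.25
eef_pos: [0.4205, 0.3122, 0.0511]
ee_rot: [[-1.0, 0.001, -0.001], [0.001, 1.0, -0.0], [0.001, -0.0, -1.0]]
contact_force: [0.4, -0.0, 0.3]
gripper_width: 0.995
time: 9.75
eef_pos: [0.4237, 0.3137, 0.1871]
ee_rot: [[-1.0, 0.001, 0.009], [0.001, 1.0, 0.004], [-0.009, 0.004, -1.0]]
contact_force: [0.1, -0.1, 0.6]
gripper_width: 0.997
t 9.8 tcp [0.4228 0.3133 0.1853] shift [-146.9 -240.7  -14.4] rot [ 0.16  0.38 -0.03] rows 5.646376558855029 0.0484267461386323 F [ 0.4 -0.6  0.4] w 0.994
```

View pics/d6c.png

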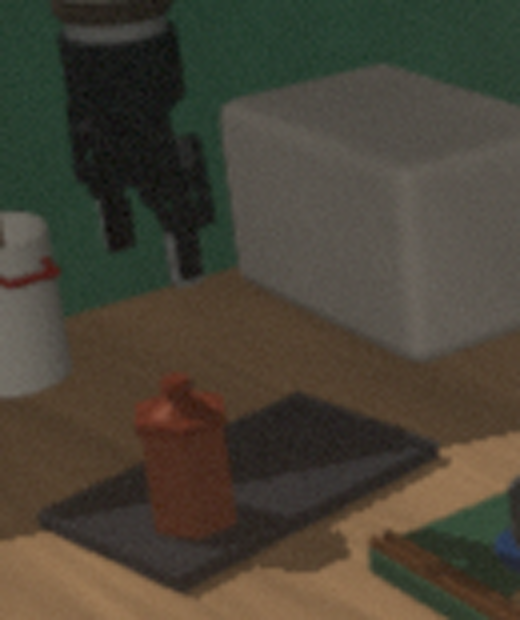

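The pot stands upright on the tray at (215,180) in full-image pixels. Next is the bowl.

```bash
python3 -m jog '[[[-26,-42,-4,0,0,0,85],[-52,-84,-8,0,0,0,85],[-78,-126,-12,0,0,0,85],[-104,-168,-14,0,0,0,85],[-128,-208,-14,0,0,0,85]]]'>/dev/null; python3 -m jog '[[[-19,-33,0,0,0,0,85],[-19,-33,0,0,0,0,85],[-19,-33,0,0,0,0,85],[-19,-33,0,0,0,0,85],[-19,-33,0,0,0,0,85]]]'; python3 -c "
from h import *
snap('wrist','w7')
plan([.5695,.0725,.1],0)
crop('w7',140,80,460,320,2.5,'w7c')"
```

```text
time: 10.8
eef_pos: [0.5668, 0.0725, 0.1949]
ee_rot: [[-1.0, -0.001, -0.001], [-0.001, 1.0, 0.0], [0.001, 0.0, -1.0]]
contact_force: [0.2, -0.3, 0.5]
gripper_width: 0.994
t 10.85 tcp [0.5669 0.0725 0.1951] shift [-2.6  0.  95.1] rot [ 0.01 -0.03  0.07] rows 1.9032453001298664 0.008883425944584484 F [-0.1  0.4 -0.3] w 0.997
```

View pics/w7c.png

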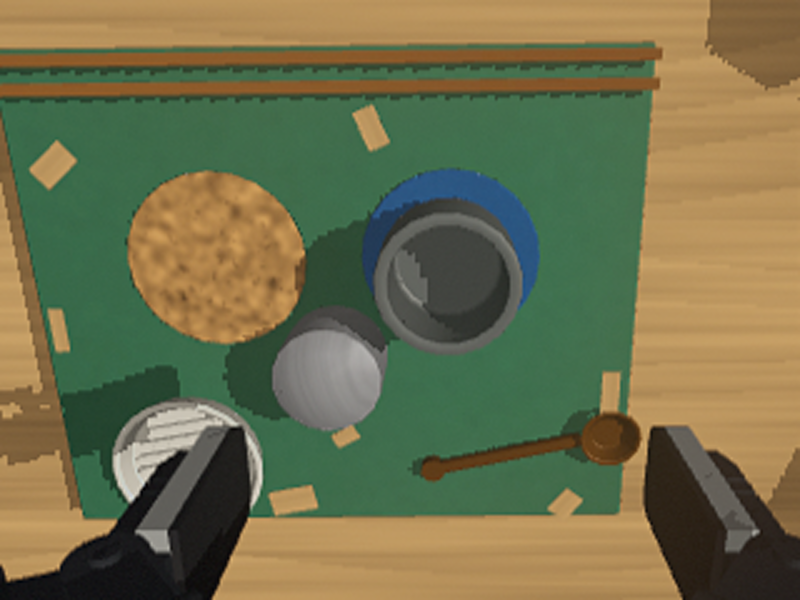

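```bash
python3 - <<'E'
from h import *
np.set_printoptions(precision=4,suppress=True)
W=load('w7');u=lambda pts:un(140,80,2.5,pts)
im=W['image'];hsv=cv2.cvtColor(im,cv2.COLOR_RGB2HSV)
def ell(pts,z):
    X=np.array([back(W,*q,z)[:2] for q in pts]); A=np.c_[2*X,np.ones(len(X))]
    s=np.linalg.lstsq(A,(X**2).sum(1),rcond=None)[0]; return s[:2],2*np.sqrt(s[2]+s[0]**2+s[1]**2)
print('cork',ell(u([(127,245),(305,262),(207,170),(226,345),(150,315),(280,200)]),.023))
print('bowl',ell(u([(373,285),(523,283),(445,212),(452,354)]),.068))
print('blue',ell(u([(362,250),(540,250),(450,168),(390,195),(515,190)]),.023))
print('cell',ell(u([(272,372),(384,375),(330,319),(328,430)]),.054))
E
```

```text
cork (array([ 0.5727, -0.0362]), np.float64(0.08509487281591796))
bowl (array([0.5702, 0.0727]), np.float64(0.060756051975927934))
blue (array([0.5706, 0.0747]), np.float64(0.08340596330526666))
cell (array([0.6172, 0.0192]), np.float64(0.052253354054776824))
```

```bash
python3 -m jog '[[[-3,0,30,0,0,0,85],[-3,0,65,0,0,0,85],[-3,0,100,0,0,0,85],[-3,0,125,0,0,0,85],[-3,0,130,0,0,0,85]]]'>/dev/null; python3 -m jog '[[[0,0.3,15,0,0,0,85],[0,0.3,25,0,0,0,85],[0,0.3,31,0,0,0,85],[0,0.3,31,0,0,0,85],[0,0.3,31,0,0,0,85]]]'; python3 -c "
from h import *
snap('wrist','w8')
plan([.5695,.073,.034],0)
crop('w8',180,80,460,320,2.5,'w8c')"
```

```text
time: 11.85
eef_pos: [0.5711, 0.0715, 0.035]
ee_rot: [[-1.0, 0.001, 0.001], [0.001, 1.0, -0.0], [-0.001, -0.0, -1.0]]
contact_force: [0.2, -0.3, 0.1]
gripper_width: 0.993
t 11.9 tcp [0.5713 0.0715 0.0352] shift [1.8 1.5 1.2] rot [-0.01  0.08 -0.04] rows 0.05277122127887121 0.01070365613087793 F [-0.7  0.3  0.4] w 0.995
```

View pics/w8c.png

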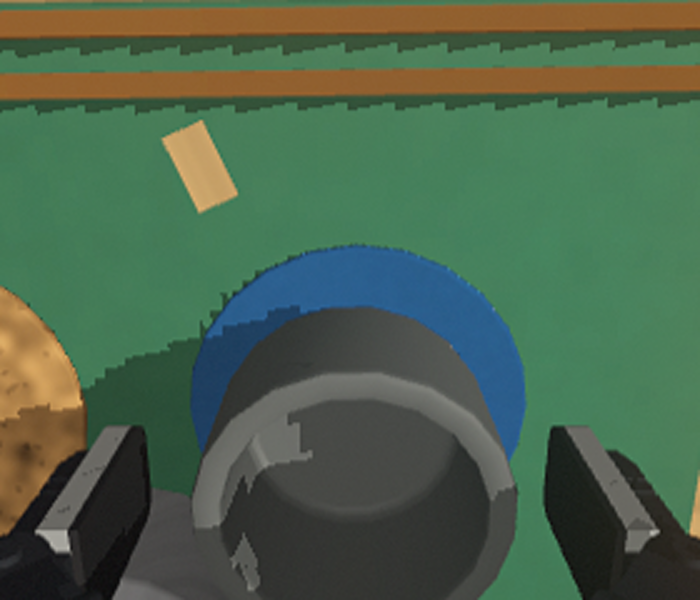

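```bash
python3 -m jog '[[[1,1.4,1,0,0,0,85],[1,1.4,1,0,0,0,85],[1,1.4,1,0,0,0,40],[1,1.4,1,0,0,0,40],[1,1.4,1,0,0,0,40]]]' 40>/dev/null;python3 -m jog '[[[0,0,0,0,0,0,40],[0,0,0,0,0,0,40],[0,0,0,0,0,0,40]]]' 40; python3 -m jog '[[[0,0,-3,0,0,0,40],[0,0,-10,0,0,0,40],[0,0,-20,0,0,0,40],[0,0,-25,0,0,0,40],[0,0,-25,0,0,0,40]]]' 40;python3 -c "
from h import *
snap('side','d8')
crop('d8',260,80,400,240,4,'d8c')
plan([.538,.340,.14],0)"
```

```text
time: 12.4
eef_pos: [0.5702, 0.0728, 0.0341]
ee_rot: [[-1.0, 0.001, 0.001], [0.001, 1.0, -0.0], [-0.001, -0.0, -1.0]]
contact_force: [-0.7, -0.2, 3.6]
gripper_width: 0.712
time: 12.7
eef_pos: [0.5702, 0.0728, 0.0341]
ee_rot: [[-1.0, 0.001, 0.001], [0.001, 1.0, -0.0], [-0.001, -0.0, -1.0]]
contact_force: [-0.9, 1.1, 5.7]
gripper_width: 0.71
time: 13.2
eef_pos: [0.5705, 0.0729, 0.0598]
ee_rot: [[-1.0, 0.001, 0.002], [0.001, 1.0, -0.0], [-0.002, -0.0, -1.0]]
contact_force: [0.3, 0.3, -2.1]
gripper_width: 0.714
t 13.25 tcp [0.57   0.0729 0.0591] shift [ 32.1 267.1 -81. ] rot [-0.01  0.07 -0.04] rows 5.618883834868734 0.009729228315807503 F [ 0.6  0.  -1.9] w 0.71
```

View pics/d8c.png

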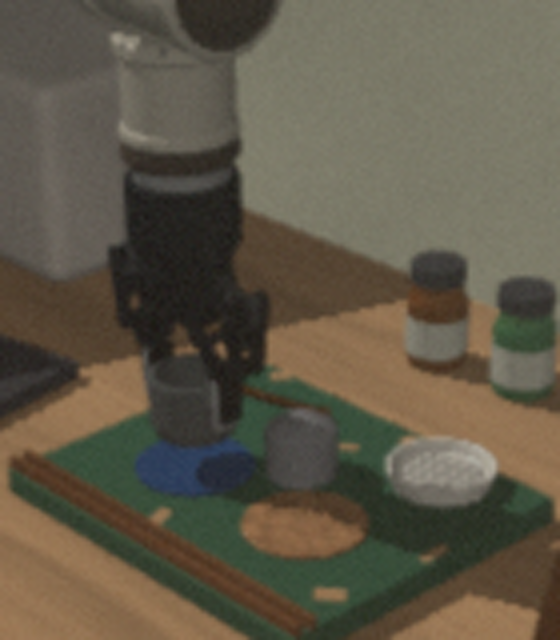

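```bash
python3 -m jog '[[[0,0,-25,0,0,0,40],[0,5,-55,0,0,0,40],[1,20,-75,0,0,0,40],[5,45,-80,0,0,0,40],[9,80,-80,0,0,0,40]]]'>/dev/null;python3 -m jog '[[[4,36,0,0,0,0,40],[8,74,0,0,0,0,40],[12,112,0,0,0,0,40],[15,150,0,0,0,0,40],[18,175,0,0,0,0,40]]]'>/dev/null;python3 -m jog '[[[0,10,0,0,0,0,40],[0,10,0,0,0,0,40],[0,10,0,0,0,0,40],[0,10,0,0,0,0,40]]]'; python3 -c "
from h import *
snap('wrist','w9')
plan([.543,.338,.0151],0)"
```

```text
time: 14.65
eef_pos: [0.5431, 0.3365, 0.1382]
ee_rot: [[-1.0, 0.002, -0.0], [0.002, 1.0, -0.001], [0.0, -0.001, -1.0]]
contact_force: [1.2, -0.2, -2.4]
gripper_width: 0.715
t 14.7 tcp [0.5431 0.3366 0.1383] shift [1.000e-01 1.400e+00 1.232e+02] rot [-0.02 -0.01 -0.13] rows 2.4649410879064755 0.015745425031564536 F [-0.2 -0.1 -1.8] w 0.712
```

View pics/w9.png

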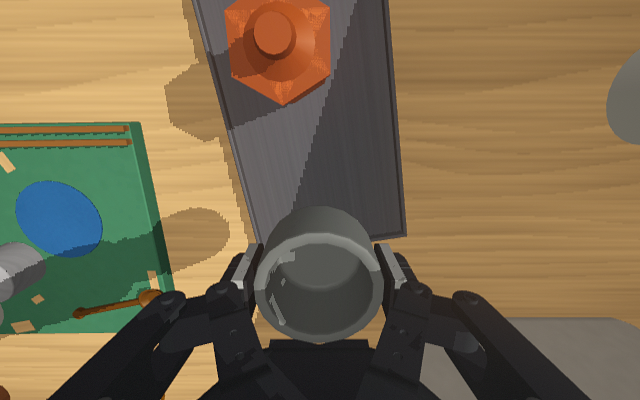

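```bash
python3 -c "
from h import *
W=load('w9')
print(back(W,406,237,.014),back(W,195,0,.014),back(W,260,243,.014))"; python3 -m jog '[[[0,1,25,0,0,0,40],[0,1,60,0,0,0,40],[0,1,90,0,0,0,40],[0,1,108,0,0,0,40],[0,1,114,0,0,0,40]]]'>/dev/null;python3 -m jog '[[[0,0,2,0,0,0,40],[0,0,4,0,0,0,40],[0,0,4,0,0,0,40],[0,0,4,0,0,0,40]]]'
```

```text
[0.5938724  0.42890046 0.014     ] [0.37913661 0.23522294 0.014     ] [0.60078446 0.27354889 0.014     ]
time: 15.6
eef_pos: [0.5436, 0.3393, 0.0217]
ee_rot: [[-1.0, 0.001, 0.002], [0.001, 1.0, 0.001], [-0.002, 0.001, -1.0]]
contact_force: [-0.1, 0.4, -2.1]
gripper_width: 0.715
```

```bash
python3 -m jog '[[[0,0,1,0,0,0,40],[0,0,2,0,0,0,40],[0,0,3.5,0,0,0,40],[0,0,4.5,0,0,0,40],[0,0,4.5,0,0,0,40]]]'; python3 -m jog '[[[0,0,1,0,0,0,40],[0,0,1.7,0,0,0,40],[0,0,1.7,0,0,0,40]]]'
```

```text
time: 16.1
eef_pos: [0.5425, 0.3389, 0.0156]
ee_rot: [[-1.0, 0.001, -0.001], [0.001, 1.0, -0.0], [0.001, -0.0, -1.0]]
contact_force: [-0.7, -1.1, -2.5]
gripper_width: 0.711
time: 16.4
eef_pos: [0.5428, 0.339, 0.0152]
ee_rot: [[-1.0, 0.0, -0.0], [0.0, 1.0, -0.0], [0.0, -0.0, -1.0]]
contact_force: [-2.4, -1.5, 5.4]
gripper_width: 0.715
```

```bash
python3 -m jog '[[[0,0,0,0,0,0,66],[0,0,0,0,0,0,72],[0,0,0,0,0,0,80],[0,0,0,0,0,0,80],[0,0,-3,0,0,0,80]]]'>/dev/null;python3 -m jog '[[[0,0,-20,0,0,0,85],[0,0,-50,0,0,0,85],[0,0,-90,0,0,0,85],[0,0,-130,0,0,0,85],[0,0,-165,0,0,0,85]]]'; python3 -c "
from h import *
snap('side','d10')
crop('d10',170,80,300,215,4,'d10c')
plan([.618,.019,.18],0)"
```

```text
time: 17.4
eef_pos: [0.5431, 0.3391, 0.1848]
ee_rot: [[-1.0, 0.001, 0.002], [0.001, 1.0, 0.001], [-0.002, 0.001, -1.0]]
contact_force: [1.2, 0.4, 0.2]
gripper_width: 0.998
t 17.45 tcp [0.5463 0.3404 0.1921] shift [ -71.8 -321.5   11.4] rot [ 0.26  0.67 -0.03] rows 6.5915433163730395 0.08352146589301598 F [1.6 1.5 5.4] w 0.996
```

View pics/d10c.png

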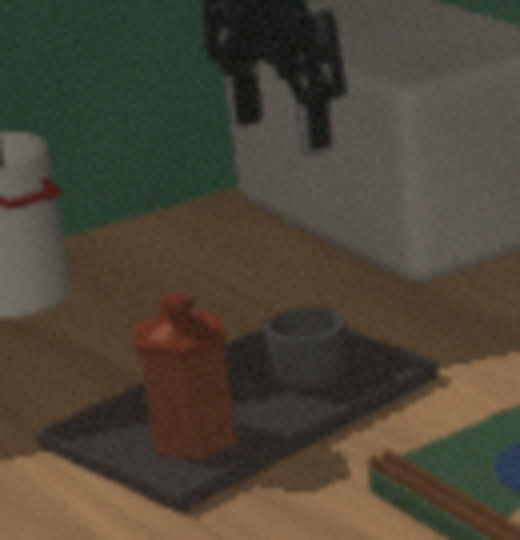

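Pot (215,180) and bowl (247,165) are both upright on the tray. Next is the cellar.

```bash
python3 -m jog '[[[-10,-46,0,0,0,0,85],[-20,-92,0,0,0,0,85],[-30,-138,0,0,0,0,85],[-41,-184,0,0,0,0,85],[-51,-230,0,0,0,0,85]]]'>/dev/null; python3 -m jog '[[[-23,-90,0,0,0,0,85],[-23,-90,0,0,0,0,85],[-23,-90,0,0,0,0,85],[-23,-90,0,0,0,0,85],[-23,-90,0,0,0,0,85]]]'>/dev/null;python3 -m jog '[[[0,0,10,0,0,0,85],[0,0,10,0,0,0,85],[0,0,10,0,0,0,85]]]'; python3 -c "
from h import *
snap('wrist','w11')
plan([.618,.019,.024],0)
crop('w11',140,80,460,320,2.5,'w11c')"
```

```text
time: 18.75
eef_pos: [0.6159, 0.0199, 0.1714]
ee_rot: [[-1.0, -0.001, -0.001], [-0.001, 1.0, 0.0], [0.001, 0.0, -1.0]]
contact_force: [0.8, 0.8, 0.1]
gripper_width: 0.988
t 18.8 tcp [0.6163 0.0196 0.1719] shift [ -1.8  -0.6 147.9] rot [ 0.01 -0.03  0.02] rows 2.957495840458364 0.0047865063562202445 F [0.4 0.6 0.1] w 0.996
```

View pics/w11c.png

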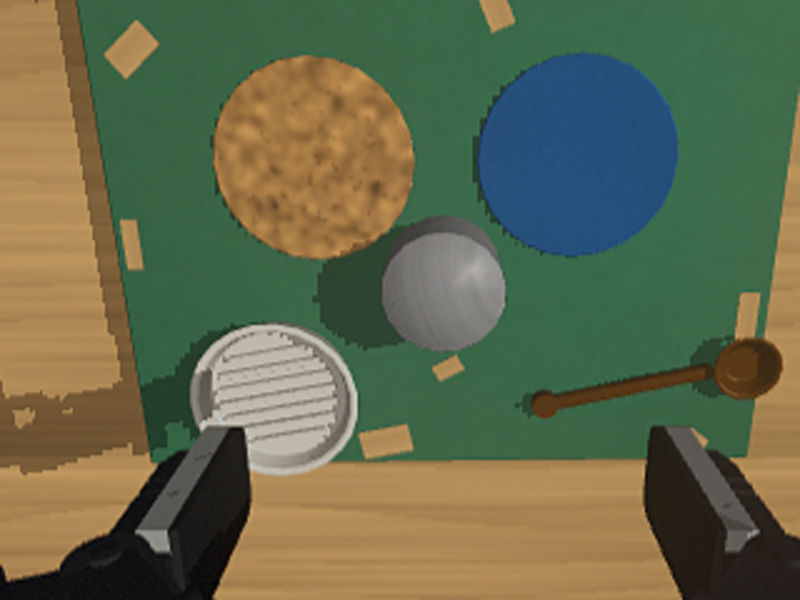

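Both mats are fully in view: cork at (314,157) and blue at (578,155) in the crop, with the cellar at (444,291). I'll fit them.

```bash
cat >> h.py <<'E'
def circ(W,pts,z):
    X=np.array([back(W,*q,z)[:2] for q in pts]); A=np.c_[2*X,np.ones(len(X))]
    s=np.linalg.lstsq(A,(X**2).sum(1),rcond=None)[0]; return np.round(s[:2],4),round(2*np.sqrt(s[2]+s[0]**2+s[1]**2),4)
E
python3 - <<'E'
from h import *
W=load('w11');u=lambda pts:un(140,80,2.5,pts)
print('cork',circ(W,u([(213,150),(414,163),(303,54),(322,259),(240,90),(250,230),(385,95)]),.023))
print('blue',circ(W,u([(478,160),(679,150),(585,52),(573,257),(510,85),(660,215),(650,85),(500,220)]),.023))
print('cell',circ(W,u([(382,290),(506,291),(444,351),(400,334),(488,334)]),.054))
print('grater',circ(W,u([(190,392),(358,405),(262,323),(285,474)]),.034))
for q in u([(532,407),(782,368)]): print('spoon',back(W,*q,.025))
E
```

```text
cork (array([ 0.5726, -0.0356]), np.float64(0.0825))
blue (array([0.5716, 0.0742]), np.float64(0.0831))
cell (array([0.6198, 0.0184]), np.float64(0.0489))
grater (array([ 0.677 , -0.0575]), np.float64(0.0748))
spoon [0.68430482 0.059016   0.025     ]
spoon [0.66449724 0.17167361 0.025     ]
```

```bash
python3 -m jog '[[[-2,-1,30,0,0,0,85],[-2,-1,65,0,0,0,85],[-2,-1,95,0,0,0,85],[-2,-1,115,0,0,0,85],[-2,-1,120,0,0,0,85]]]'>/dev/null; python3 -m jog '[[[0,0,10,0,0,0,78],[0,0,18,0,0,0,78],[0,0,18,0,0,0,78],[0,0,18,0,0,0,78],[0,0,18,0,0,0,78]]]';python3 -c "
from h import *
snap('wrist','w12')
plan([.6185,.0185,.024],0)
crop('w12',180,120,460,340,2.5,'w12c')"
```

```text
time: 19.8
eef_pos: [0.6193, 0.0178, 0.0351]
ee_rot: [[-1.0, 0.001, 0.002], [0.001, 1.0, -0.0], [-0.002, -0.0, -1.0]]
contact_force: [0.5, -0.1, -0.5]
gripper_width: 0.911
t 19.85 tcp [0.6192 0.0178 0.0351] shift [ 0.7  0.7 11.1] rot [-0.01  0.09 -0.04] rows 0.22242402904780856 0.011198208431694676 F [-0.3  0.7  0.4] w 0.913
```

View pics/w12c.png

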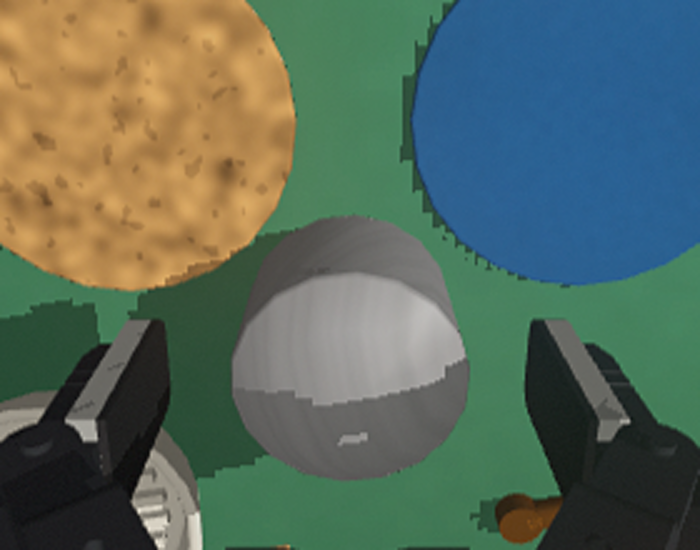

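```bash
python3 -m jog '[[[0,0.5,6,0,0,0,78],[0,0.5,11,0,0,0,78],[0,0.5,11,0,0,0,78],[0,0.5,11,0,0,0,78]]]' 40; python3 -m jog '[[[0,0,0,0,0,0,30],[0,0,0,0,0,0,30],[0,0,0,0,0,0,30],[0,0,0,0,0,0,30],[0,0,0,0,0,0,30]]]' 40;python3 -m jog '[[[0,0,0,0,0,0,30],[0,0,-3,0,0,0,30],[0,0,-10,0,0,0,30],[0,0,-20,0,0,0,30],[0,0,-20,0,0,0,30]]]' 40;python3 -c "
from h import *
snap('side','d13')
plan([.452,-.332,.15],0)
crop('d13',260,80,400,240,4,'d13c')"
```

```text
time: 20.25
eef_pos: [0.6182, 0.0185, 0.0227]
ee_rot: [[-1.0, 0.001, -0.001], [0.001, 1.0, 0.0], [0.001, 0.0, -1.0]]
contact_force: [-1.4, -0.3, 0.7]
gripper_width: 0.91
time: 20.75
eef_pos: [0.6191, 0.0183, 0.0238]
ee_rot: [[-1.0, 0.001, 0.001], [0.001, 1.0, -0.0], [-0.001, -0.0, -1.0]]
contact_force: [-0.1, -0.1, 2.5]
gripper_width: 0.572
time: 21.25
eef_pos: [0.6198, 0.0182, 0.0451]
ee_rot: [[-1.0, 0.001, 0.003], [0.001, 1.0, -0.0], [-0.003, -0.0, -1.0]]
contact_force: [0.5, -0.4, -1.2]
gripper_width: 0.569
t 21.3 tcp [0.6194 0.0182 0.0444] shift [ 166.9 -350.4 -105.8] rot [-0.02  0.12 -0.04] rows 8.04581355677516 0.015078063620884232 F [-0.3  0.  -1.1] w 0.57
```

View pics/d13c.png

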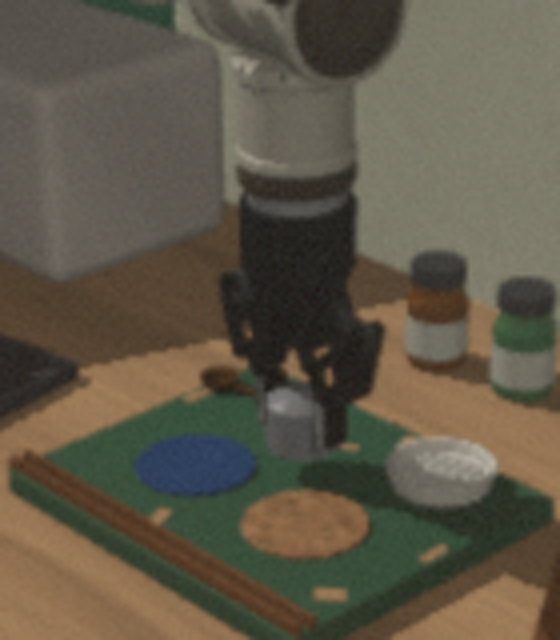

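```bash
python3 -m jog '[[[0,0,-25,0,0,0,30],[0,0,-60,0,0,0,30],[10,-10,-90,0,0,0,30],[30,-30,-100,0,0,0,30],[58,-58,-100,0,0,0,30]]]'>/dev/null;python3 -m jog '[[[28,-28,0,0,0,0,30],[56,-56,0,0,0,0,30],[84,-84,0,0,0,0,30],[105,-115,0,0,0,0,30],[110,-150,0,0,0,0,30]]]'>/dev/null;python3 -m jog '[[[0,-35,0,0,0,0,30],[0,-70,0,0,0,0,30],[0,-105,0,0,0,0,30],[0,-130,0,0,0,0,30],[0,-142,0,0,0,0,30]]]'>/dev/null;python3 -m jog '[[[0,0,0,0,0,0,30],[0,0,0,0,0,0,30],[0,0,0,0,0,0,30]]]'; python3 -c "
from h import *
snap('wrist','w14')
plan([.452,-.332,.0088],0)"
```

```text
time: 23.1
eef_pos: [0.4504, -0.33, 0.143]
ee_rot: [[-1.0, -0.001, -0.0], [-0.001, 1.0, 0.001], [0.0, 0.001, -1.0]]
contact_force: [0.9, 0.5, -1.0]
gripper_width: 0.569
t 23.15 tcp [ 0.4505 -0.3301  0.1431] shift [ -1.6  -2.  134.3] rot [ 0.04 -0.02  0.04] rows 2.685801230386933 0.006983016302725189 F [ 0.3  0.1 -1.3] w 0.568
```

View pics/w14.png

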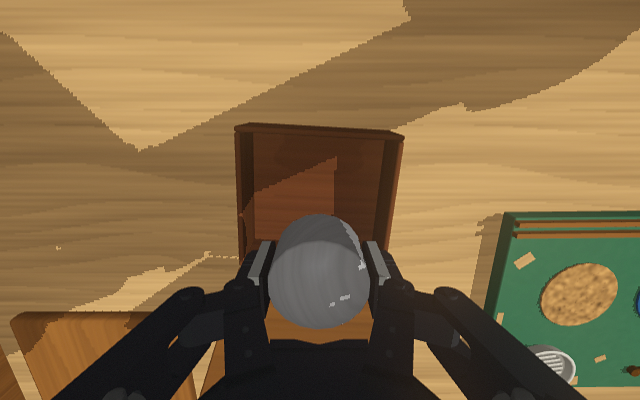

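The case's near rim corners are at (235,126) and (404,136), with the cellar held above it at (320,270).

```bash
python3 -c "
from h import *
W=load('w14'); a,b=back(W,235,126,.055),back(W,404,136,.055); print(a,b)
d=(b-a)/np.linalg.norm(b-a); print(np.linalg.norm(b-a),(a+b)/2+.065*np.array([d[1],-d[0],0]))"; python3 -m jog '[[[-1,-3,25,0,0,0,30],[-1,-3,55,0,0,0,30],[-1,-3,85,0,0,0,30],[-1,-3,105,0,0,0,30],[-1,-3,115,0,0,0,30]]]'; python3 -m jog '[[[0,0,6,0,0,0,30],[0,0,11,0,0,0,30],[0,0,14,0,0,0,30],[0,0,16,0,0,0,30],[0,0,16,0,0,0,30]]]'
```

```text
[ 0.38454854 -0.39747729  0.055     ] [ 0.39230667 -0.26058564  0.055     ]
0.1371113113209346 [ 0.45332347 -0.33270934  0.055     ]
time: 23.65
eef_pos: [0.4504, -0.3324, 0.0261]
ee_rot: [[-1.0, -0.0, -0.003], [-0.0, 1.0, 0.003], [0.003, 0.003, -1.0]]
contact_force: [-0.1, 1.0, -1.9]
gripper_width: 0.567
time: 24.15
eef_pos: [0.4515, -0.3347, 0.0125]
ee_rot: [[-1.0, 0.001, 0.0], [0.001, 1.0, -0.0], [-0.0, -0.0, -1.0]]
contact_force: [0.1, 0.4, -1.6]
gripper_width: 0.567
```

```bash
python3 -m jog '[[[0,0,1,0,0,0,30],[0,0,2,0,0,0,30],[0,0,3,0,0,0,30],[0,0,3,0,0,0,30]]]'; python3 -m jog '[[[0,0,0.8,0,0,0,30],[0,0,1.3,0,0,0,30],[0,0,1.3,0,0,0,30]]]'
```

```text
time: 24.55
eef_pos: [0.4512, -0.3344, 0.0091]
ee_rot: [[-1.0, 0.001, -0.0], [0.001, 1.0, 0.0], [0.0, 0.0, -1.0]]
contact_force: [0.2, 0.6, -1.6]
gripper_width: 0.57
time: 24.85
eef_pos: [0.4514, -0.3345, 0.0087]
ee_rot: [[-1.0, 0.001, -0.0], [0.001, 1.0, 0.0], [0.0, 0.0, -1.0]]
contact_force: [-2.6, 2.8, 5.0]
gripper_width: 0.572
```

```bash
python3 -m jog '[[[0,0,0,0,0,0,54],[0,0,0,0,0,0,60],[0,0,0,0,0,0,68],[0,0,0,0,0,0,68],[0,0,-4,0,0,0,68]]]'; python3 -m jog '[[[0,0,-20,0,0,0,68],[0,0,-60,0,0,0,68],[0,0,-105,0,0,0,68],[0,0,-150,0,0,0,68],[0,0,-200,0,0,0,40]]]'>/dev/null;python3 -m jog '[[[0,0,-40,0,0,0,0],[0,0,-40,0,0,0,0],[0,0,-40,0,0,0,0]]]'; python3 -c "
from h import *
snap('wrist','w15');snap('side','d15')
plan([.64,-.339,.25],0)
crop('d15',330,60,480,330,2.2,'d15c')"
```

```text
time: 25.35
eef_pos: [0.451, -0.3341, 0.0115]
ee_rot: [[-1.0, 0.001, -0.001], [0.001, 1.0, 0.001], [0.001, 0.001, -1.0]]
contact_force: [-0.2, 0.5, 1.3]
gripper_width: 0.791
time: 26.15
eef_pos: [0.4517, -0.3349, 0.2532]
ee_rot: [[-1.0, 0.001, 0.002], [0.001, 1.0, -0.002], [-0.002, -0.002, -1.0]]
contact_force: [-0.1, -0.2, -0.7]
gripper_width: 0.112
t 26.25 tcp [ 0.4507 -0.3338  0.2502] shift [-1.893e+02 -5.100e+00 -1.000e-01] rot [ 0.12 -0.11 -0.04] rows 3.7877466442938608 0.019997094044007926 F [ 0.2  0.9 -0. ] w 0.002
```

View pics/w15.png

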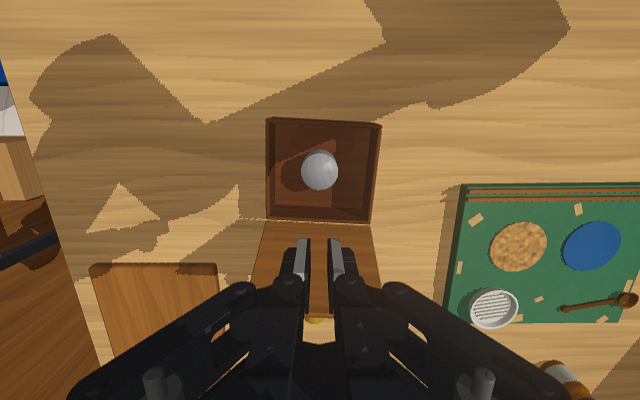

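View pics/d15c.png

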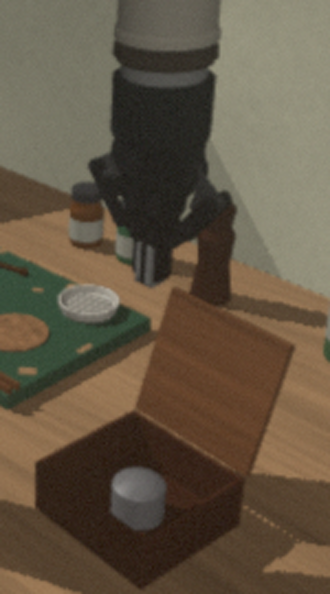

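```bash
python3 -c "
from h import *
S=load('scene0');D=load('side0');W=load('w15')
print('mill',back(S,350,351,.01),back(D,427,194,.01),'knobbed',back(W,316,320,.17))
print('bottles',back(S,409,308,.01),back(D,391,178,.01))"
```

```text
mill [ 0.8519547  -0.12945138  0.01      ] [ 0.83063579 -0.13468623  0.01      ] knobbed [ 0.57428766 -0.33785061  0.17      ]
bottles [0.85611084 0.01326186 0.01      ] [ 8.32561705e-01 -7.65843672e-04  1.00000000e-02]
```

The cellar stands upright in the case, at (320,171) in the wrist view. The mill is at x≈0.84, well clear, so I'll go over and behind the lid.

```bash
python3 -m jog '[[[-40,10,0,0,0,0,0],[-85,22,0,0,0,0,0],[-130,32,0,0,0,0,0],[-170,42,0,0,0,0,0],[-195,45,0,0,0,0,0]]]'>/dev/null;python3 -m jog '[[[0,0,0,0,0,0,0],[0,0,30,0,0,0,0],[0,0,70,0,0,0,0],[0,0,100,0,0,0,0],[0,0,100,0,0,0,0]]]'; python3 -c "
from h import *
snap('side','d16')
plan([.50,-.29,.15],0)
crop('d16',330,60,480,330,2.2,'d16c')"
```

```text
time: 27.25
eef_pos: [0.6415, -0.2874, 0.1438]
ee_rot: [[-1.0, 0.001, -0.012], [0.001, 1.0, 0.008], [0.012, 0.008, -1.0]]
contact_force: [0.3, 0.9, -0.1]
gripper_width: 0.003
t 27.3 tcp [ 0.6434 -0.2885  0.1479] shift [143.5  -1.6  -1.1] rot [ 0.26 -0.41 -0.07] rows 2.869386583707982 0.0566593334465749 F [0.2 0.2 0.2] w 0.002
```

View pics/d16c.png

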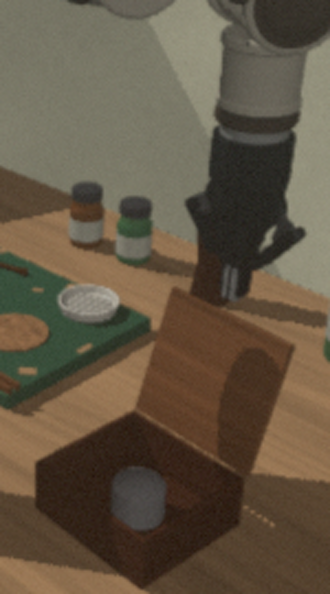

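Behind the lid. Pushing it gently towards the robot.

```bash
python3 -m jog '[[[20,0,0,0,0,0,0],[40,0,0,0,0,0,0],[55,0,0,0,0,0,0],[70,0,0,0,0,0,0],[85,0,0,0,0,0,0]]]';python3 -m jog '[[[12,0,0,0,0,0,0],[24,0,0,0,0,0,0],[36,0,0,0,0,0,0],[48,0,0,0,0,0,0],[58,0,0,0,0,0,0]]]';python3 -m jog '[[[8,0,0,0,0,0,0],[15,0,0,0,0,0,0],[15,0,0,0,0,0,0],[15,0,0,0,0,0,0],[15,0,0,0,0,0,0]]]'; python3 -c "
from h import *
snap('side','d17')
plan([.50,-.29,.15],0)
crop('d17',330,60,480,330,2.2,'d17c')"
```

```text
time: 27.8
eef_pos: [0.5618, -0.2907, 0.1551]
ee_rot: [[-1.0, 0.001, 0.004], [0.001, 1.0, -0.003], [-0.004, -0.003, -1.0]]
contact_force: [0.2, -0.8, 1.3]
gripper_width: 0.001
time: 28.3
eef_pos: [0.5035, -0.2906, 0.1544]
ee_rot: [[-1.0, 0.001, 0.003], [0.001, 1.0, -0.003], [-0.003, -0.003, -1.0]]
contact_force: [-0.1, -0.8, -0.8]
gripper_width: -0.002
time: 28.8
eef_pos: [0.4886, -0.2896, 0.1519]
ee_rot: [[-1.0, 0.001, 0.0], [0.001, 1.0, -0.0], [-0.0, -0.0, -1.0]]
contact_force: [-0.4, -0.5, -0.4]
gripper_width: -0.001
t 28.85 tcp [ 0.4887 -0.2895  0.1519] shift [-11.3  -0.5   1.9] rot [-0.    0.01 -0.02] rows 0.23023201499543233 0.0027949521224602376 F [-0.4 -0.1  0.4] w -0.002
```

View pics/d17c.png

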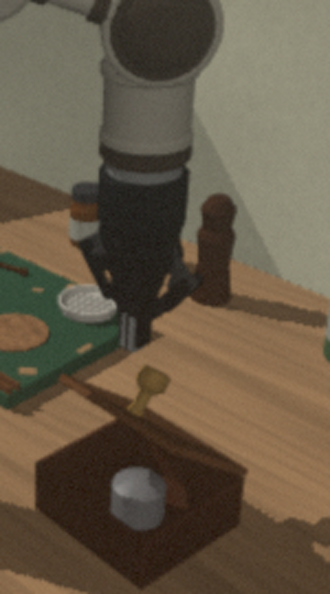

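```bash
python3 -m jog '[[[0,0,0,0,0,0,0],[0,0,0,0,0,0,0],[0,0,0,0,0,0,0]]]'; python3 -c "
from h import *
snap('side','d18')
crop('d18',330,60,480,330,2.2,'d18c')"
```

```text
time: 29.15
eef_pos: [0.4884, -0.2895, 0.1518]
ee_rot: [[-1.0, 0.001, -0.0], [0.001, 1.0, 0.0], [0.0, 0.0, -1.0]]
contact_force: [0.7, 1.1, 0.2]
gripper_width: 0.004
```

View pics/d18c.png

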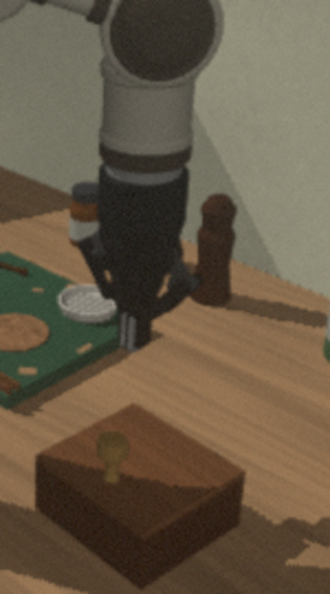

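The lid is shut. Back to the pot on the tray.

```bash
python3 -m jog '[[[0,10,-20,0,0,0,30],[5,40,-45,0,0,0,85],[10,85,-50,0,0,0,85],[15,130,-50,0,0,0,85],[20,178,-50,0,0,0,85]]]'>/dev/null;python3 -m jog '[[[6,48,0,0,0,0,85],[11,96,0,0,0,0,85],[17,144,0,0,0,0,85],[23,192,0,0,0,0,85],[28,240,0,0,0,0,85]]]'>/dev/null;python3 -m jog '[[[5,45,0,0,0,0,85],[12,90,0,0,0,0,85],[19,130,0,0,0,0,85],[19,160,0,0,0,0,85],[19,180,0,0,0,0,85]]]'>/dev/null;python3 -m jog '[[[0,0,0,0,0,0,85],[0,0,0,0,0,0,85],[0,0,0,0,0,0,85],[0,0,0,0,0,0,85]]]'; python3 -c "
from h import *
snap('wrist','w19')
plan([.4205,.3122,.050],0)
crop('w19',200,80,460,330,2.4,'w19c')"
```

```text
time: 31.1
eef_pos: [0.422, 0.3076, 0.2019]
ee_rot: [[-1.0, 0.002, 0.0], [0.002, 1.0, -0.0], [-0.0, -0.0, -1.0]]
contact_force: [0.1, 0.2, 0.1]
gripper_width: 0.994
t 31.15 tcp [0.422  0.3077 0.202 ] shift [  1.5   4.5 152. ] rot [-0.01  0.   -0.12] rows 3.040592441979322 0.01358005795586037 F [-0.2  0.4  0.3] w 0.996
```

View pics/w19c.png

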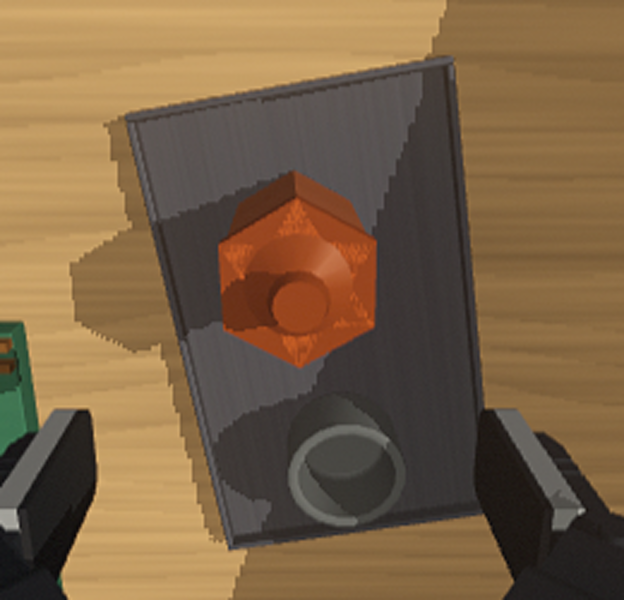

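```bash
python3 -c "
from h import *
W=load('w19')
P=np.array([back(W,*q,.090) for q in un(200,80,2.4,[(297,195),(376,238),(376,325),(299,367),(222,325),(218,240)])]);print(P.mean(0)); C=P.mean(0)
for p in P: d=p-C; print(np.linalg.norm(d[:2]),np.degrees(np.arctan2(d[1],d[0])))
"; python3 -m jog '[[[1.5,4.5,30,0,0,0,85],[1.5,4.5,65,0,0,0,85],[1.5,4.5,95,0,0,0,85],[1.5,4.5,115,0,0,0,85],[1.5,4.5,120,0,0,0,85]]]'>/dev/null;python3 -m jog '[[[0,0,10,0,0,0,85],[0,0,20,0,0,0,85],[0,0,29,0,0,0,85],[0,0,31,0,0,0,85],[0,0,31,0,0,0,85]]]';python3 -m jog '[[[0,0,0,0,0,0,85],[0,0,0,0,0,0,85]]]';python3 -c "
from h import *
plan([.4205,.3122,.050],0)
snap('wrist','w20')
crop('w20',180,120,460,340,2.5,'w20c')"
```

```text
[0.42490592 0.31248155 0.09      ]
0.03589632928028294 -179.1226828505603
0.035892098564204916 121.57320756646479
0.03678390858998065 60.73939742919711
0.036878732563947345 0.901435574383834
0.035904457764835904 -60.0966201253225
0.036379882503700806 -119.77938829039955
time: 32.15
eef_pos: [0.4202, 0.313, 0.0507]
ee_rot: [[-1.0, 0.001, -0.0], [0.001, 1.0, -0.0], [0.0, -0.0, -1.0]]
contact_force: [0.1, -0.7, 0.7]
gripper_width: 0.991
time: 32.35
eef_pos: [0.4207, 0.3133, 0.0515]
ee_rot: [[-1.0, 0.001, 0.001], [0.001, 1.0, 0.0], [-0.001, 0.0, -1.0]]
contact_force: [-0.3, -1.0, 0.3]
gripper_width: 0.995
t 32.35 tcp [0.4207 0.3133 0.0515] shift [ 0.2 -1.1  1.5] rot [ 0.03  0.06 -0.03] rows 0.03646410884531728 0.008396864237927518 F [-0.3 -1.   0.3] w 0.995
```

View pics/w20c.png

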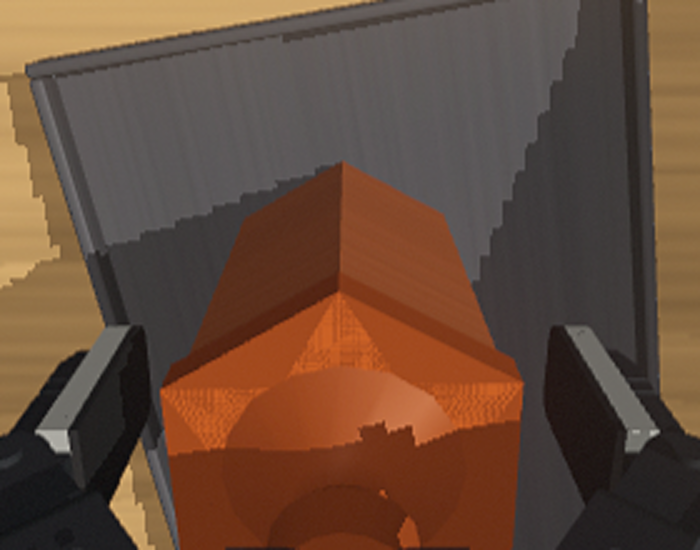

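```bash
python3 -m jog '[[[0,-1,1.5,0,0,0,85],[0,-1,1.5,0,0,0,85],[0,-1,1.5,0,0,0,40],[0,-1,1.5,0,0,0,40],[0,-1,1.5,0,0,0,40]]]' 60 >/dev/null; python3 -m jog '[[[0,0,0,0,0,0,40],[0,0,0,0,0,0,40],[0,0,0,0,0,0,40]]]' 60; python3 -m jog '[[[0,0,-3,0,0,0,40],[0,0,-10,0,0,0,40],[0,0,-20,0,0,0,40],[0,0,-20,0,0,0,40]]]' 60;python3 -c "
from h import *
plan([.5697,-.035,.16],0)
snap('side','d21')
crop('d21',170,60,300,215,4,'d21c')"
```

```text
time: 33.2
eef_pos: [0.4204, 0.3121, 0.0497]
ee_rot: [[-1.0, 0.001, 0.0], [0.001, 1.0, 0.0], [-0.0, 0.0, -1.0]]
contact_force: [-1.3, 0.3, 5.2]
gripper_width: 0.715
time: 33.6
eef_pos: [0.4213, 0.3125, 0.071]
ee_rot: [[-1.0, 0.001, 0.003], [0.001, 1.0, 0.001], [-0.003, 0.001, -1.0]]
contact_force: [0.8, 0.1, -2.7]
gripper_width: 0.716
t 33.6 tcp [0.4213 0.3125 0.071 ] shift [-148.9 -347.3  -89. ] rot [ 0.07  0.15 -0.04] rows 7.763323512695142 0.01981543627748185 F [ 0.8  0.1 -2.7] w 0.716
```

View pics/d21c.png

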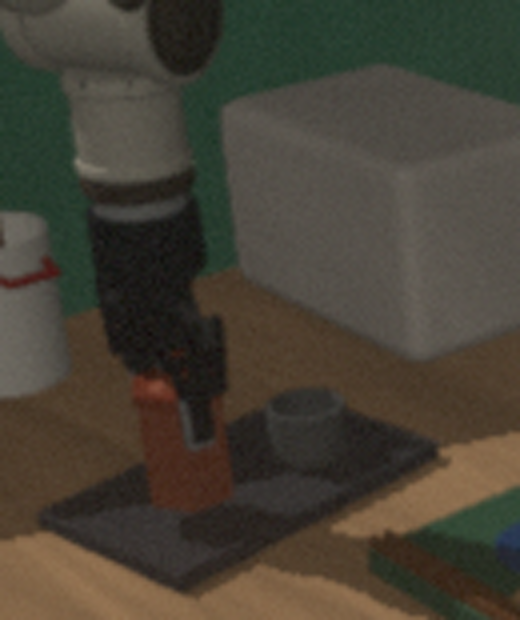

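```bash
python3 -m jog '[[[0,0,-20,0,0,0,40],[0,0,-50,0,0,0,40],[-2,-5,-75,0,0,0,40],[-8,-20,-88,0,0,0,40],[-20,-46,-88,0,0,0,40]]]' >/dev/null; python3 -m jog '[[[-14,-32,0,0,0,0,40],[-28,-64,0,0,0,0,40],[-42,-96,0,0,0,0,40],[-56,-128,0,0,0,0,40],[-70,-160,0,0,0,0,40]]]'>/dev/null; python3 -m jog '[[[-14,-32,0,0,0,0,40],[-28,-64,0,0,0,0,40],[-42,-96,0,0,0,0,40],[-53,-127,0,0,0,0,40],[-59,-141,0,0,0,0,40]]]'>/dev/null;python3 -m jog '[[[0,0,0,0,0,0,40],[0,0,0,0,0,0,40],[0,0,0,0,0,0,40],[0,0,0,0,0,0,40]]]'; python3 -c "
from h import *
snap('wrist','w22')
plan([.5697,-.035,.0687],0)"
```

```text
time: 35.55
eef_pos: [0.5686, -0.0338, 0.1573]
ee_rot: [[-1.0, -0.001, -0.0], [-0.001, 1.0, 0.0], [0.0, 0.0, -1.0]]
contact_force: [-0.6, 0.1, -4.0]
gripper_width: 0.722
t 35.6 tcp [ 0.5687 -0.034   0.1574] shift [-1.  -1.  88.7] rot [ 0.01 -0.01  0.04] rows 1.7738572712721168 0.005191934971365094 F [ 0.4 -0.4 -4.2] w 0.72
```

View pics/w22.png

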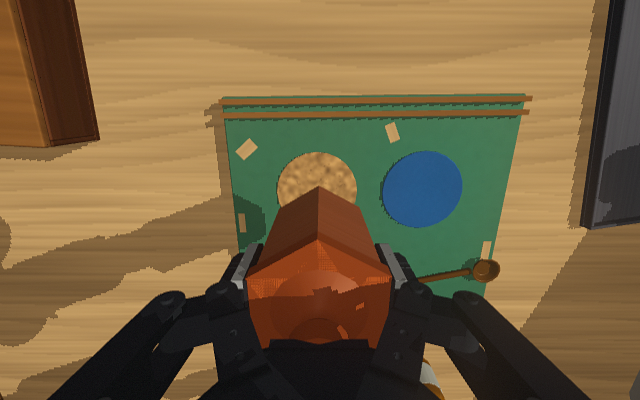

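```bash
python3 -m jog '[[[-1,-1,20,0,0,0,40],[-1,-1,45,0,0,0,40],[-1,-1,65,0,0,0,40],[-1,-1,77,0,0,0,40],[-1,-1,82,0,0,0,40]]]' >/dev/null; python3 -m jog '[[[0,0,0,0,0,0,40],[0,0,0,0,0,0,40],[0,0,0,0,0,0,40]]]'; python3 -c "
from h import *
plan([.5697,-.035,.0687],0)
snap('wrist','w23');snap('side','d23')
crop('d23',270,100,390,240,4,'d23c')
crop('w23',180,80,460,340,2.2,'w23c')"
```

```text
time: 36.4
eef_pos: [0.571, -0.0363, 0.0768]
ee_rot: [[-1.0, 0.001, 0.002], [0.001, 1.0, -0.001], [-0.002, -0.001, -1.0]]
contact_force: [-0.2, 0.2, -3.8]
gripper_width: 0.719
t 36.4 tcp [ 0.571  -0.0363  0.0768] shift [1.4 1.3 8.1] rot [-0.04  0.14 -0.04] rows 0.1655303846058339 0.01726497732748603 F [-0.2  0.2 -3.8] w 0.719
```

View pics/w23c.png

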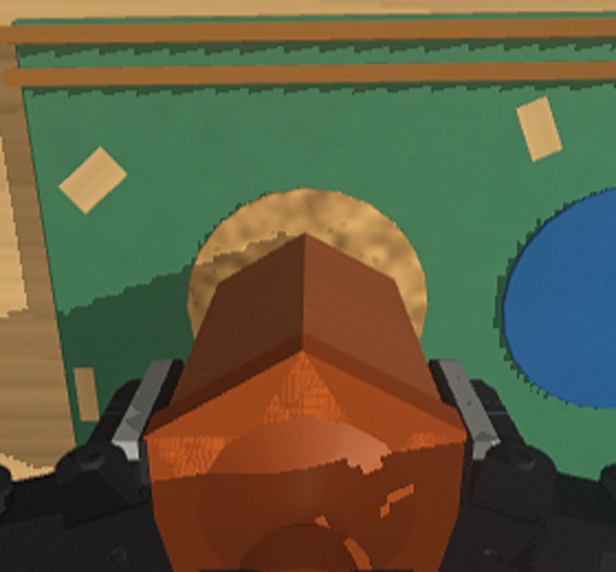

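View pics/d23c.png

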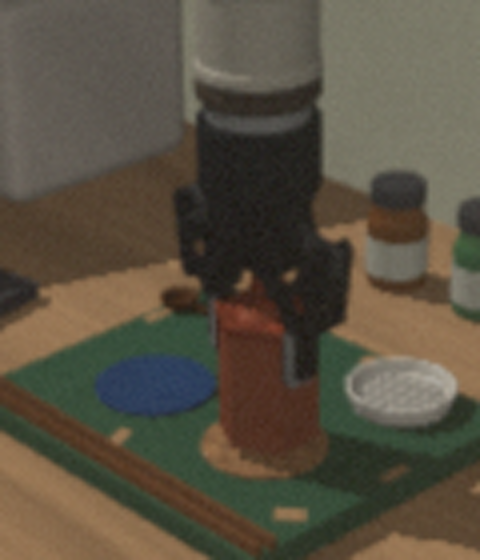

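```bash
python3 -m jog '[[[0.8,0.5,3,0,0,0,40],[0.8,0.5,5,0,0,0,40],[0.8,0.5,6,0,0,0,40],[0.8,0.5,7,0,0,0,40],[0.8,0.5,7,0,0,0,40]]]';  python3 -m jog '[[[0,0,0.6,0,0,0,40],[0,0,1.2,0,0,0,40],[0,0,1.2,0,0,0,40]]]'
```

```text
time: 37.0
eef_pos: [0.5693, -0.0355, 0.0689]
ee_rot: [[-1.0, 0.001, -0.0], [0.001, 1.0, 0.0], [0.0, 0.0, -1.0]]
contact_force: [-3.4, 1.6, 1.3]
gripper_width: 0.717
time: 37.3
eef_pos: [0.5697, -0.0355, 0.069]
ee_rot: [[-1.0, 0.0, 0.001], [0.0, 1.0, -0.0], [-0.001, -0.0, -1.0]]
contact_force: [-6.9, 1.0, 9.5]
gripper_width: 0.72
```

```bash
python3 -m jog '[[[0,0,-0.8,0,0,0,40],[0,0,-0.8,0,0,0,66],[0,0,-0.8,0,0,0,72],[0,0,-0.8,0,0,0,85],[0,0,-0.8,0,0,0,85]]]';python3 -m jog '[[[0,0,-10,0,0,0,85],[0,0,-35,0,0,0,85],[0,0,-70,0,0,0,85],[0,0,-110,0,0,0,85],[0,0,-130,0,0,0,85]]]'>/dev/null;python3 -m jog '[[[0,0,0,0,0,0,85],[0,0,0,0,0,0,85],[0,0,0,0,0,0,85]]]'; python3 -c "
from h import *
plan([.5428,.339,.2],0)
snap('wrist','w24');snap('side','d24')
crop('d24',250,130,410,250,4,'d24c')
crop('w24',200,80,460,300,3,'w24c')"
```

```text
time: 37.8
eef_pos: [0.5694, -0.0357, 0.068]
ee_rot: [[-1.0, 0.001, 0.0], [0.001, 1.0, -0.0], [-0.0, -0.0, -1.0]]
contact_force: [-0.7, -0.0, -0.6]
gripper_width: 0.994
time: 38.6
eef_pos: [0.5682, -0.0353, 0.1963]
ee_rot: [[-1.0, 0.001, -0.003], [0.001, 1.0, 0.001], [0.003, 0.001, -1.0]]
contact_force: [-0.4, -0.1, -0.8]
gripper_width: 0.995
t 38.6 tcp [ 0.5682 -0.0353  0.1963] shift [ 25.6 374.3  -3.3] rot [ 0.04 -0.17 -0.04] rows 7.503778616685635 0.02075419229212372 F [-0.4 -0.1 -0.8] w 0.995
```

View pics/w24c.png

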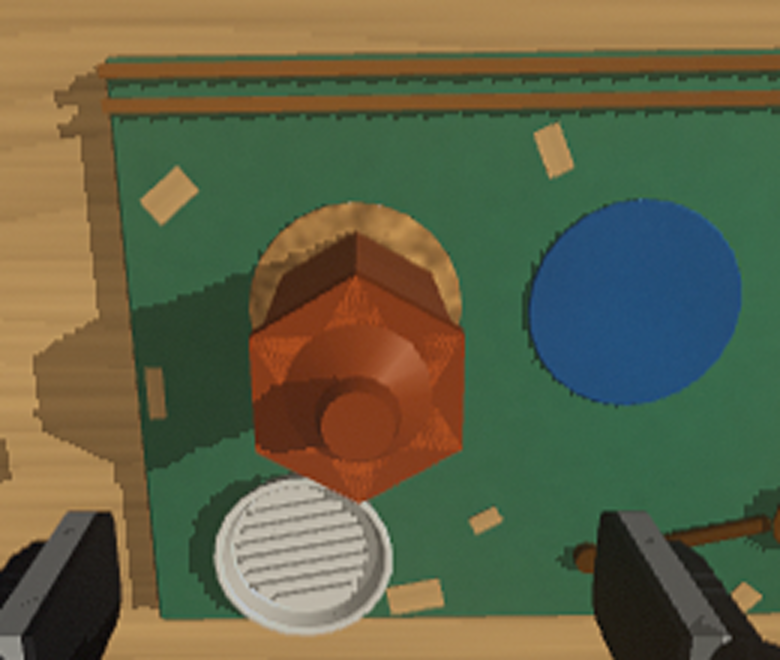

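View pics/d24c.png

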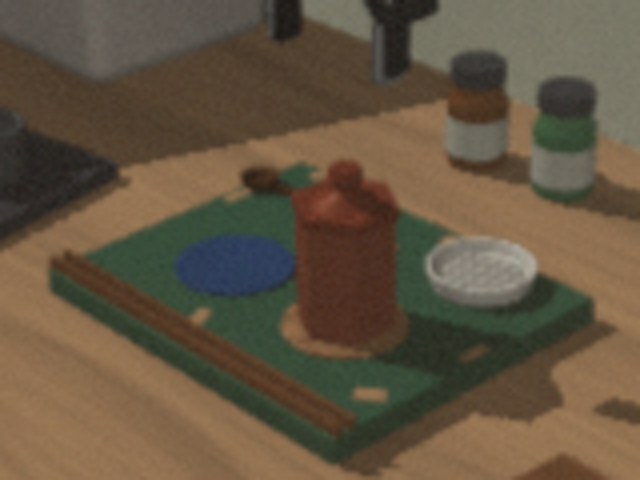

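```bash
python3 -c "
from h import *
W=load('w24');u=lambda p:un(200,80,3,p)
for n,q in zip('TCLRB',u([(355,202),(357,234),(249,290),(462,300)])): print(n,back(W,*q,.023))
print(circ(W,u([(249,290),(462,300),(355,202),(280,235),(430,230)]),.023))
print(circ(W,u([(529,305),(742,293),(642,198),(625,405),(560,230),(710,375),(715,230),(555,370)]),.023))
W=load('w1');print([back(W,*q,.023) for q in un(225,105,3.8,[(243,165),(240,195)])])
"
```

```text
T [ 0.53036632 -0.03602775  0.023     ]
C [ 0.54247469 -0.03527478  0.023     ]
L [ 0.56436459 -0.07732716  0.023     ]
R [0.56839803 0.00576557 0.023     ]
(array([ 0.5724, -0.0357]), np.float64(0.0839))
(array([0.5707, 0.0739]), np.float64(0.0836))
[array([ 0.53018174, -0.03380249,  0.023     ]), array([ 0.54207269, -0.03547156,  0.023     ])]
```

```bash
python3 -c "
from h import *
snap('scene','s25');crop('s25',265,170,345,250,8,'s25c');crop('side0',310,160,365,225,8,'d0p');crop('d24',310,160,365,225,8,'d24p')
a=cv2.imread('pics/d0p.png');b=cv2.imread('pics/d24p.png');cv2.imwrite('pics/cmp.png',np.hstack([a,b])[:, :800])"
```

```text
(no output)
```

View pics/s25c.png

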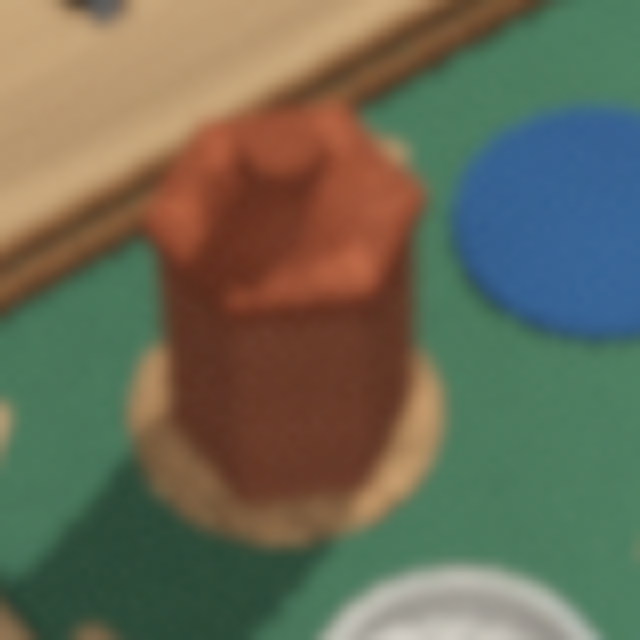

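View pics/cmp.png

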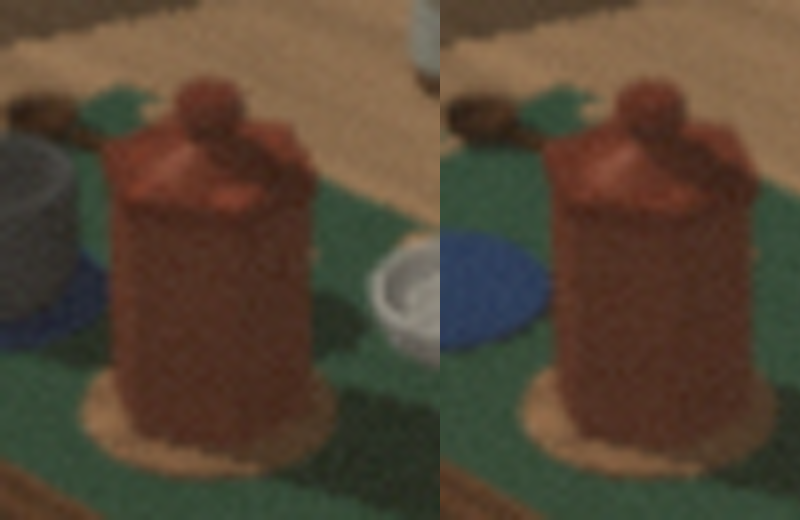

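The pot stands upright on the cork mat, and the side view matches its original pose to within about a pixel. Next is the bowl.

```bash
python3 -m jog '[[[3,46,0,0,0,0,85],[6,93,0,0,0,0,85],[9,140,0,0,0,0,85],[12,187,0,0,0,0,85],[16,234,0,0,0,0,85]]]'>/dev/null;python3 -m jog '[[[3,45,0,0,0,0,85],[6,85,0,0,0,0,85],[9,115,0,0,0,0,85],[11,135,0,0,0,0,85],[11,140,0,0,0,0,85]]]'>/dev/null;python3 -m jog '[[[0,0,0,0,0,0,85],[0,0,0,0,0,0,85],[0,0,0,0,0,0,85],[0,0,0,0,0,0,85]]]';  python3 -c "
from h import *
plan([.5428,.339,.0157],0)
snap('wrist','w26')
crop('w26',180,80,480,330,2.4,'w26c')"
```

```text
time: 40.15
eef_pos: [0.5428, 0.3375, 0.198]
ee_rot: [[-1.0, 0.002, -0.0], [0.002, 1.0, -0.0], [0.0, -0.0, -1.0]]
contact_force: [-0.5, -0.5, 0.4]
gripper_width: 0.995
t 40.15 tcp [0.5428 0.3375 0.198 ] shift [ -0.    1.6 182.3] rot [-0.01 -0.   -0.12] rows 3.6467887285364737 0.01350167378851018 F [-0.5 -0.5  0.4] w 0.995
```

View pics/w26c.png

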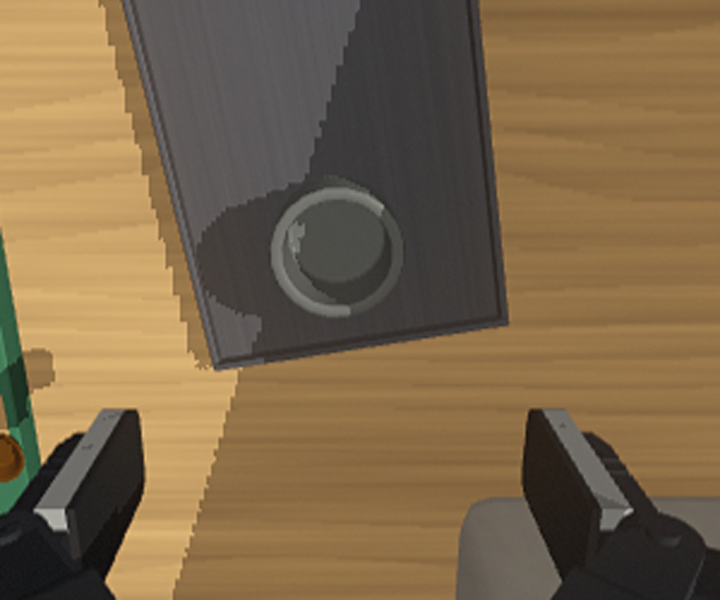

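```bash
python3 -c "
from h import *
W=load('w26');print(circ(W,un(180,80,2.4,[(271,252),(404,252),(337,185),(337,319)]),.049))"; python3 -m jog '[[[0,1.5,35,0,0,0,85],[0,1.5,75,0,0,0,85],[0,1.5,115,0,0,0,85],[0,1.5,140,0,0,0,85],[0,1.5,150,0,0,0,85]]]'>/dev/null; python3 -m jog '[[[0,0,10,0,0,0,85],[0,0,20,0,0,0,85],[0,0,28,0,0,0,85],[0,0,31,0,0,0,85],[0,0,31,0,0,0,85]]]';python3 -m jog '[[[0,0,0,0,0,0,85],[0,0,0,0,0,0,85]]]';python3 -c "
from h import *
plan([.5428,.339,.0157],0)
snap('wrist','w27')
crop('w27',180,120,460,340,2.5,'w27c')"
```

```text
(array([0.544 , 0.3391]), np.float64(0.0618))
time: 41.2
eef_pos: [0.5425, 0.3399, 0.017]
ee_rot: [[-1.0, 0.001, -0.0], [0.001, 1.0, -0.0], [0.0, -0.0, -1.0]]
contact_force: [2.0, 0.3, -0.4]
gripper_width: 0.997
time: 41.4
eef_pos: [0.5429, 0.3402, 0.0177]
ee_rot: [[-1.0, 0.001, 0.001], [0.001, 1.0, 0.0], [-0.001, 0.0, -1.0]]
contact_force: [0.9, 0.4, 0.1]
gripper_width: 0.996
t 41.4 tcp [0.5429 0.3402 0.0177] shift [ 0.1 -1.2  2. ] rot [ 0.03  0.07 -0.03] rows 0.04657594071360413 0.009060864508111513 F [0.9 0.4 0.1] w 0.996
```

View pics/w27c.png

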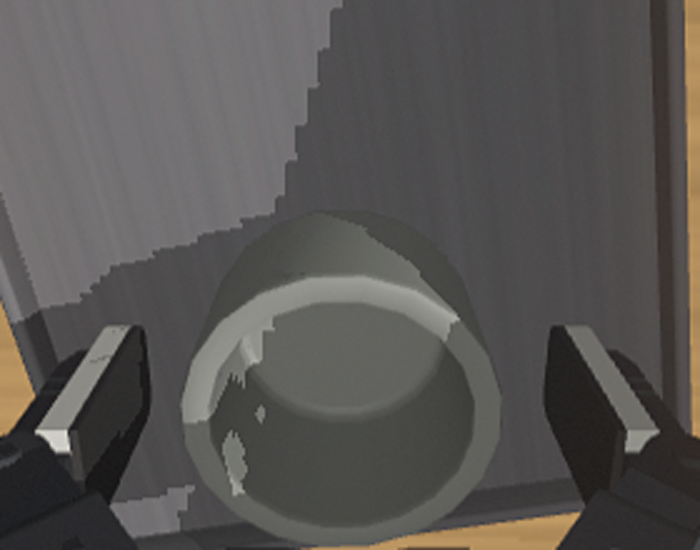

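```bash
python3 -m jog '[[[0,-1.3,2,0,0,0,85],[0,-1.3,2,0,0,0,85],[0,-1.3,2,0,0,0,40],[0,-1.3,2,0,0,0,40],[0,-1.3,2,0,0,0,40]]]' 40 >/dev/null; python3 -m jog '[[[0,0,0,0,0,0,40],[0,0,0,0,0,0,40],[0,0,0,0,0,0,40]]]' 40; python3 -m jog '[[[0,0,-3,0,0,0,40],[0,0,-10,0,0,0,40],[0,0,-25,0,0,0,40],[0,0,-45,0,0,0,40],[0,0,-65,0,0,0,40]]]' 40;python3 -c "
from h import *
plan([.5702,.0738,.14],0)"
```

```text
time: 42.25
eef_pos: [0.5428, 0.3388, 0.0154]
ee_rot: [[-1.0, 0.001, 0.001], [0.001, 1.0, 0.0], [-0.001, 0.0, -1.0]]
contact_force: [-0.4, 0.5, 3.5]
gripper_width: 0.723
time: 42.75
eef_pos: [0.5424, 0.3386, 0.0814]
ee_rot: [[-1.0, 0.001, -0.0], [0.001, 1.0, -0.0], [0.0, -0.0, -1.0]]
contact_force: [0.2, 0.2, -2.8]
gripper_width: 0.722
t 42.75 tcp [0.5424 0.3386 0.0814] shift [ -28.  -264.8  -58.5] rot [-0.01 -0.   -0.04] rows 5.451777739350921 0.004631544261575756 F [ 0.2  0.2 -2.8] w 0.722
```

```bash
python3 -m jog '[[[0,0,-20,0,0,0,40],[0,-5,-45,0,0,0,40],[-2,-20,-58,0,0,0,40],[-5,-45,-58,0,0,0,40],[-9,-80,-58,0,0,0,40]]]'>/dev/null;python3 -m jog '[[[-4,-36,0,0,0,0,40],[-8,-74,0,0,0,0,40],[-12,-112,0,0,0,0,40],[-16,-150,0,0,0,0,40],[-19,-175,0,0,0,0,40]]]'>/dev/null;python3 -m jog '[[[0,-10,0,0,0,0,40],[0,-10,0,0,0,0,40],[0,-10,0,0,0,0,40],[0,-10,0,0,0,0,40],[0,-10,0,0,0,0,40]]]'; python3 -c "
from h import *
plan([.5702,.0738,.0344],0)"
```

```text
time: 44.25
eef_pos: [0.5701, 0.0747, 0.1379]
ee_rot: [[-1.0, -0.001, -0.0], [-0.001, 1.0, 0.0], [0.0, 0.0, -1.0]]
contact_force: [-1.5, -0.6, -2.4]
gripper_width: 0.717
t 44.25 tcp [0.5701 0.0747 0.1379] shift [-1.000e-01 -1.000e+00  1.035e+02] rot [ 0.01 -0.01  0.05] rows 2.0710762358943224 0.006547223621601013 F [-1.5 -0.6 -2.4] w 0.717
```

```bash
python3 -m jog '[[[0,0,25,0,0,0,40],[0,0,55,0,0,0,40],[0,0,78,0,0,0,40],[0,0,90,0,0,0,40],[0,0,96,0,0,0,40]]]' >/dev/null; python3 -m jog '[[[0,0,0,0,0,0,40],[0,0,0,0,0,0,40],[0,0,0,0,0,0,40]]]'; python3 -c "
from h import *
plan([.5702,.0738,.0344],0)
snap('wrist','w28')
crop('w28',180,120,460,340,2.5,'w28c')"
```

```text
time: 45.05
eef_pos: [0.5715, 0.0736, 0.0434]
ee_rot: [[-1.0, 0.001, 0.003], [0.001, 1.0, -0.0], [-0.003, -0.0, -1.0]]
contact_force: [0.3, -0.1, -2.2]
gripper_width: 0.717
t 45.05 tcp [0.5715 0.0736 0.0434] shift [1.3 0.2 9. ] rot [-0.01  0.15 -0.03] rows 0.18287125789516126 0.01853401977178655 F [ 0.3 -0.1 -2.2] w 0.717
```

View pics/w28c.png

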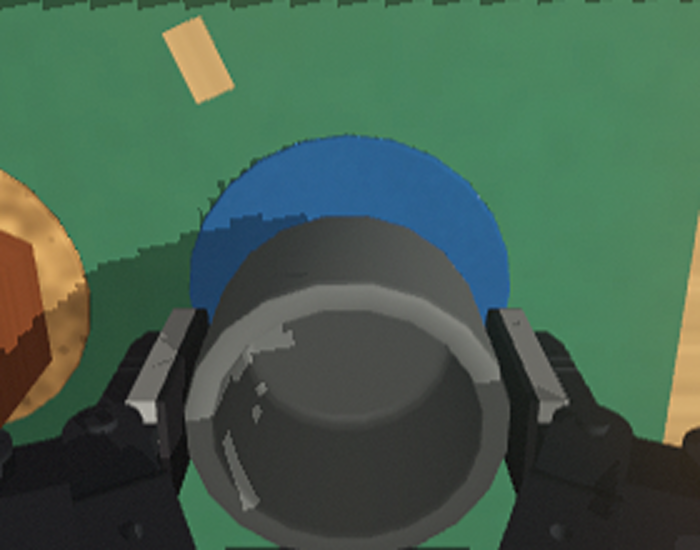

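```bash
python3 -m jog '[[[0.3,0,3,0,0,0,40],[0.3,0,5,0,0,0,40],[0.3,0,6,0,0,0,40],[0.3,0,7,0,0,0,40],[0.3,0,7,0,0,0,40]]]';  python3 -m jog '[[[0,0,0.6,0,0,0,40],[0,0,1,0,0,0,40],[0,0,1,0,0,0,40]]]'
```

```text
time: 45.6
eef_pos: [0.5698, 0.0736, 0.0348]
ee_rot: [[-1.0, 0.001, -0.0], [0.001, 1.0, 0.0], [0.0, 0.0, -1.0]]
contact_force: [0.1, 0.7, -3.1]
gripper_width: 0.719
time: 45.9
eef_pos: [0.5701, 0.0736, 0.0344]
ee_rot: [[-1.0, 0.001, 0.0], [0.001, 1.0, -0.0], [-0.0, -0.0, -1.0]]
contact_force: [-1.2, -0.0, 1.6]
gripper_width: 0.717
```

```bash
python3 -m jog '[[[0,0,0.2,0,0,0,66],[0,0,0,0,0,0,72],[0,0,0,0,0,0,80],[0,0,0,0,0,0,80],[0,0,-3,0,0,0,80]]]';python3 -m jog '[[[0,0,-20,0,0,0,80],[0,0,-50,0,0,0,80],[0,0,-90,0,0,0,80],[0,0,-130,0,0,0,80],[0,0,-160,0,0,0,80]]]'>/dev/null;python3 -m jog '[[[0,0,0,0,0,0,80],[0,0,0,0,0,0,80],[0,0,0,0,0,0,80]]]'; python3 -c "
from h import *
snap('wrist','w29');snap('side','d29');snap('scene','s29')
crop('d29',250,130,450,320,3,'d29c')
crop('w29',140,80,460,320,2.5,'w29c')"
```

```text
time: 46.4
eef_pos: [0.5696, 0.0736, 0.0367]
ee_rot: [[-1.0, 0.001, -0.001], [0.001, 1.0, 0.0], [0.001, 0.0, -1.0]]
contact_force: [0.5, -0.6, -0.5]
gripper_width: 0.934
time: 47.2
eef_pos: [0.569, 0.0737, 0.1954]
ee_rot: [[-1.0, 0.001, -0.003], [0.001, 1.0, 0.0], [0.003, 0.0, -1.0]]
contact_force: [0.0, -0.2, 0.3]
gripper_width: 0.935
```

View pics/w29c.png

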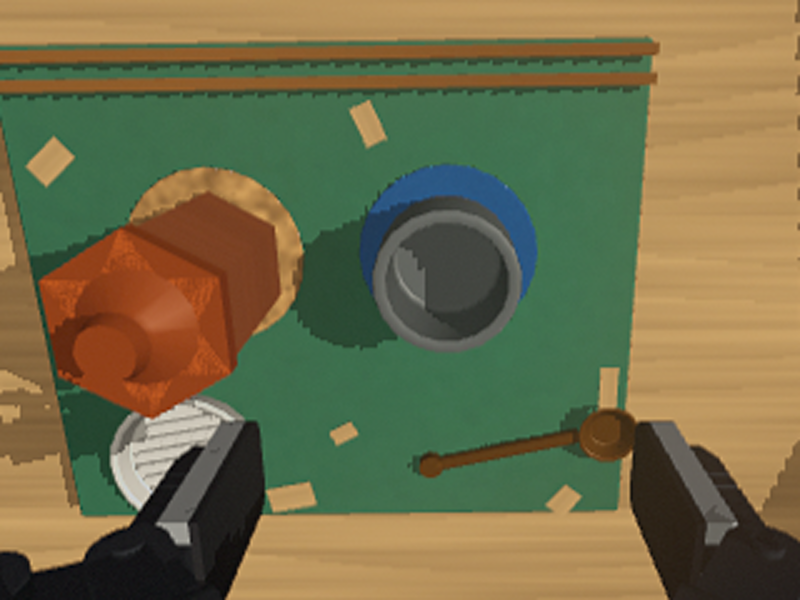

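View pics/d29c.png

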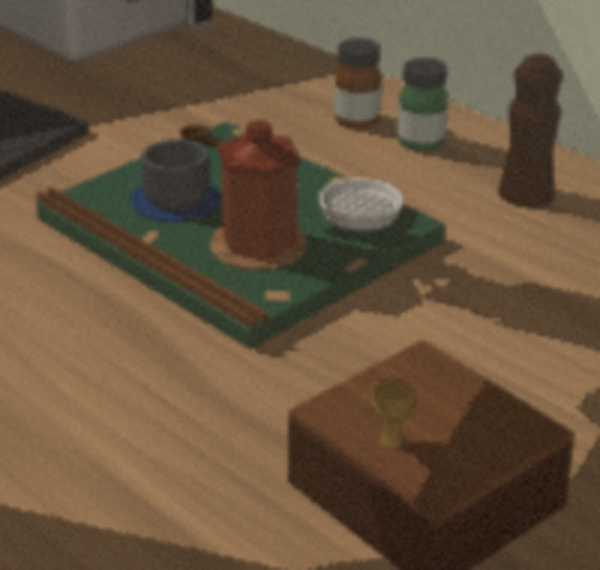

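View pics/s29.png

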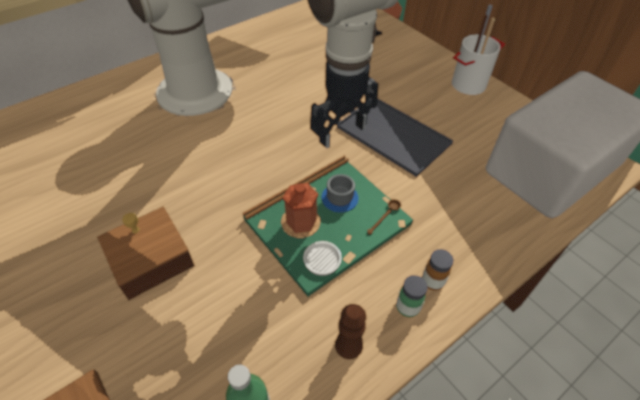

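Everything is in place. One last numeric check before handing in.

```bash
python3 -c "
from h import *
W=load('w29');u=lambda p:un(140,80,2.5,p)
print('bowl',circ(W,u([(372,281),(522,280),(445,209),(450,351)]),.068),'blue',circ(W,u([(360,245),(537,248),(448,164),(388,190),(512,187)]),.023))
o=get_obs();print(o['time'],np.abs(o['qvel']).max(),o['contact_force'])
from workcell import job_done;print(job_done())"
```

```text
bowl (array([0.5711, 0.0734]), np.float64(0.0607)) blue (array([0.5705, 0.0745]), np.float64(0.0829))
47.35 0.0070835416639930876 [ 0.49295673 -0.26390667  0.13411771]
the job is handed in; nothing more can be done
None
```

I handed the job in at 47 s, with every step done in the order asked. I moved the pot and then the bowl to the tray. I stood the salt cellar in the case and pushed the lid shut from behind. Then I put the pot back on its cork mat and the bowl on its blue mat. Every set-down was a slow lowering until I felt contact.

**Last checks:**
- **Pot:** it stands upright on its mat. The side view matches its original pose to about a pixel.
- **Bowl:** it measured within about 1.3 mm of the middle of its mat.
- **Case and lid:** the cellar stood upright in the case before I closed it, and the lid is shut in both outside views.
- **Grater and spoon:** they look unmoved.
- **Arm:** the gripper was clear of everything and at rest.

**One disagreement:** measuring the gap between the pot's near corner and the mat's edge puts the pot about 3.5 mm past the mat's centre, away from the robot. The starting picture gives the same figure, so I took it as measuring error and left the pot where it was.

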